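Charge the bench crusher and put it back on line

TASK

Charge the bench cocoa crusher for its next batch: before you open its guard, turn the red isolator fully off. With the power off, slide the clear guard open, put every cocoa block from the bench into the hopper, slide the guard fully shut again, and wind the black handwheel clockwise until the red gap needle stands in the green band of its dial. Only when all of that is done turn the isolator fully back on; leave the bottle, bowl and scraper where they are.

Things in the scene. Friction and masses are not known exactly. Their poses are not given: they have to be found in the camera images.
- crusher: bench two-roll crusher, fixed: steel cabinet 340 (x) x 420 (y) mm, top at z = 130 mm. Origin: centre of its underside; x points away from the operator, y to his left, z up, and all points on it have these axes. Place and yaw vary. On top: near edge, grey isolator box 66 x 66 mm, 182 mm high (centre x -130, y 20), and the gap dial; right, the hopper; left, the handwheel
- hopper_mouth (a point): centre of the hopper's square mouth, at the rim (215 mm above the bench). Mouth 150 x 150 mm inside, walls 4 mm, tapering to 104 x 104 mm at the two rolls that form its floor 115 mm below the rim. Two guard rails 10 mm wide, tops 12 mm above the rim, run along x at y = +-86 mm from here, x = -88 to +258 mm
- guard (a joint): clear sliding guard plate 166 x 160 x 5 mm over the hopper (its top 6 mm above the rim), m: 0 = shut, grows as it slides along the crusher's +x, away from the operator; stop at 0.165. Starts shut, stays where it is left (about 2 N to slide). It runs into any block that sticks up above the rim
- guard_grip (a point): middle of the guard's black pull bar (80 mm along y, 12 mm thick along x, 14 mm high, its underside 27 mm clear above the guard plate, on two feet at y = +-34 mm); it sits 19 mm in from the guard's near edge and travels with it
- isolator (a joint): red rotary isolator handle, vertical axis, rad: 0 = on (white pointer line to the crusher's +x, away from the operator), 1.571 = off (pointer to +y, left); grows counter-clockwise seen from above. Over-centre spring: it rests only against its stops at 0 and 1.571, and past half-way snaps on to the nearer one; at most 0.17 N m to turn. Starts on
- isolator_grip (a point): on the isolator's axis at the middle height of its bar handle (62 mm long, 14 mm wide, 24 mm high; its top 12 mm above this point, the yellow box face 18 mm below). Does not turn with the handle: at joint 0 the bar lies along the crusher's x, at 1.571 along its y
- gap_wheel (a joint): black handwheel for the roll gap, vertical axis, rad, grows clockwise seen from above; 0 to 9 between stops, starts 0.2 to 1.6; the needle is in the green band from 6.0 to 7.0. Friction about 0.22 N m, stays where it is left
- wheel_centre (a point): on the handwheel's axis, at the middle of its rim (190 mm above the bench). Round rim 16 mm thick, centreline radius 65 mm; three spokes 11 mm thick, 120 deg apart, slope from the rim down to a hub 28 mm across (they meet it 14 mm lower; hub top level with mid-rim). At joint 0 one spoke, with a white dot on the rim, points to the crusher's +x. Does not turn
- gap_needle (a joint): red needle of the gap dial, rad, 0.3 times the handwheel's angle, clockwise from above; 0 points to the crusher's +y. The green band spans 1.8 to 2.1
- dial_centre (a point): centre of the gap dial (88 mm diameter, face 10 mm above the cabinet top), near left of the crusher in front of the handwheel
- block0: dark brown cocoa-mass block 56 x 40 x 24 mm (its x, y, z), rounded edges, 68 g, lying on the bench right of the crusher at the start. Origin: centre of its 56 x 40 mm underside, z axis through the 24 mm thickness. May be absent (None)
- block1: dark brown cocoa-mass block 56 x 40 x 24 mm (its x, y, z), rounded edges, 68 g, lying on the bench right of the crusher at the start. Origin: centre of its 56 x 40 mm underside, z axis through the 24 mm thickness. May be absent (None)
- block2: dark brown cocoa-mass block 56 x 40 x 24 mm (its x, y, z), rounded edges, 68 g, lying on the bench right of the crusher at the start. Origin: centre of its 56 x 40 mm underside, z axis through the 24 mm thickness. May be absent (None)
- block3: dark brown cocoa-mass block 56 x 40 x 24 mm (its x, y, z), rounded edges, 68 g, lying on the bench right of the crusher at the start. Origin: centre of its 56 x 40 mm underside, z axis through the 24 mm thickness. May be absent (None)
- block4: dark brown cocoa-mass block 56 x 40 x 24 mm (its x, y, z), rounded edges, 68 g, lying on the bench right of the crusher at the start. Origin: centre of its 56 x 40 mm underside, z axis through the 24 mm thickness. May be absent (None)
- block5: dark brown cocoa-mass block 56 x 40 x 24 mm (its x, y, z), rounded edges, 68 g, lying on the bench right of the crusher at the start. Origin: centre of its 56 x 40 mm underside, z axis through the 24 mm thickness. May be absent (None)
- oil_bottle: white plastic bottle, 60 mm diameter, 170 mm high, standing; origin centre of its underside. Not part of the job, leave it alone
- steel_bowl: empty steel bowl, 130 mm rim diameter, 60 mm high; origin centre of its underside. Leave it alone
- scraper: hand scraper (spatula) lying on the bench along its x; origin on the bench under its middle. Leave it alone
Not all that is in view belongs to the job. What is shaped like the block3 but pink or turquoise is not meant.

How it is judged:
By the outcome, as a careful person would: the job done as asked, in the order asked, and still so for the second after the job is handed in, with the robot touching nothing.
Of block0, block1, block2, block3, block4, block5 only 3 to 5 are there at a start; the rules pass over those that are not, and their reading is None.
At some moment in a run one of block0, block1, block2, block3, block4, block5 may be knocked a few centimetres aside while the robot is not near it.
Once in a run the grip may slacken for a moment while it holds something.
It also fails if it takes over 210 s, if anything falls off the work surface, if the arm or the gripper's body presses on something with over 40 N, if the wrist force passes 120 N, or if a joint passes its speed limit or range.

ROBOT

A 6-joint arm with a two-finger parallel gripper is mounted at the origin on the work surface. World frame = base frame: x ahead of the robot, y to its left, z up, the work surface at z = 0. Lengths are in m, angles in rad, forces in N, time in s.
With the tool pointing down it reaches from about 0.35 to 0.85 m from the base axis. Payload 8.1 kg.
Tool frame: the origin (TCP) lies midway between the tips of the shut fingers; the grasp point (between the pads) lies 19 mm behind it; z points along the fingers, y is the direction in which the jaws open and shut (so a half turn about z gives the same grasp; the last joint's range is limited). The gripper opens to 93 mm and grips with 3 to 60 N. Pads are 15 mm wide; open, the fingers measure 128 mm over their backs; the gripper's body (75 mm by 188 mm) begins 65 mm behind the grasp point.
Start: joints at [-1.368, 0.13, 1.488, -0, 1.523, -0.085], TCP at [0.17, -0.575, 0.219] pointing down, gripper open.
Joint ranges: [-2.96, 2.96], [-0.89, 2.26], [0.02, 2.5], [-1.34, 4.48], [0, 2.73], [-2.66, 2.66]. Speed limits (rad/s): [2.39, 2.39, 2.79, 3.14, 3.14, 3.14].

INTERFACE

Orientations are given as a rotation vector (axis times angle).
In Python, from plant import robot, optics, ticket gives the robot as it stands.
- The arm moves only by the tool send_rows, never from a script. Its argument "targets" is a list of rows, each a list of 3 entries, a list of its own where there are three numbers: the opening, from -1 (shut) to 1 (fully open), then the shift along the tool's x, y, z in mm, then the turn about the tool's z in rad. A call has 1 to 12 rows; each row shifts and turns the commanded pose from where the row before left it, along the tool's axes as they then stand; what a row does not reach is not made up. A row lasts 1/10 s, in which the tool goes at most 50 mm and 8.59 degrees, less where a joint would pass 70% of its speed; a pose out of reach is approached as far as the arm can. A call with a gripper value outside its range is refused whole. The fingers move at their own pace and stop on an object; "newtons" is the grip in N (left out, the last holds). Time passes only in rows, so rows that do not move let the fingers close. It gives the time, the measured TCP pose, the force and the opening at its end, in the units of the state.
- robot.read_state(): the state, without advancing time (a new reading comes with each control period).
- optics.read_camera(name): name is "side" or "top"; returns a dict with "color" (480x640x3 uint8, red, green, blue), "K" (3x3 intrinsics, pixels), "position" and "orientation" of the camera in the world. Camera axes: x right, y up, looking along -z (the intrinsics and any distortion apply to the point x, -y, -z); pixel columns grow to the right and rows downward; lengths in m; the calibration is good to about 2 mm. A picture is of the moment at which its call begins. There is no depth.
- ticket.close_job(): hands the job in, once; it reports no verdict.
Trained networks look in the newest picture that a camera, given by its name, has taken for a name from the list of things; names that differ only in an ending like _2 or _b are one class to them, and where a whole thing is asked for, a point or a joint stands for the part that bears it (a point fixed in the world has none). Each returns a list of dicts, best first, with "confidence" (0 to 1); they miss things now and then, are a little off and sometimes report something else, mostly with a low value. They report only what shows in the picture. A call takes as long as a camera call. They do not tell look-alikes from the thing itself.
- optics.cut_out(camera, name): "region" (480x640 bool, what is visible of it) and "point" ([column, row] in pixels, amid what is visible of it).
The state is a dict: "t": time; "q": joint angles; "dq": joint speeds; "joint_torque": joint torques, N m; "tool_pos": TCP position; "orientation": TCP orientation; "force": force on the tool from outside, world axes, zero at the start; "wrist_torque": the same for the moment, N m; "opening": finger opening in m.
Only numpy, scipy, OpenCV 4.12 (cv2) and the standard library are available. Lean on these libraries where they do the work, as an engineer would, in place of code of your own. Each camera call takes 0.05 s, during which the arm holds its last target.

## Working session

There is one attempt and no reset: what is moved stays moved. The work goes in short steps, Python scripts to look and compute and a tool call to move; the robot and the scene stay as the last step left them, time stands still between calls to the robot, and variables do not carry over. Pictures are saved under pics/ and viewed, and the job is handed in when it is done.

Besides the shell and the picture viewer there is one more tool, called after ">>>" as a command line: name --argument value ..., lists and objects as JSON in quotes. send_rows: Moves the arm, as the interface text tells. Its arguments: {"type":"object","properties":{"targets":{"type":"array","items":{"type":"array"}},"newtons":{"type":"number"}},"required":["targets"]}

```bash
ls -la; mkdir -p pics
python3 - <<'E'
from plant import robot, optics, ticket
import cv2
print(robot.read_state())
for n in ("side","top"):
    c=optics.read_camera(n)
    cv2.imwrite(f"pics/{n}0.png",c["color"][:,:,::-1])
    print(n,c["K"],c["position"],c["orientation"],[k for k in c])
E
```

```text
total 12
drwxr-xr-x  3 agent agent 4096 Dec  7 16:38 .
drwxr-xr-x 23 root  root  4096 Dec  7 16:38 ..
drwxr-xr-x  2 agent agent 4096 Dec  7 16:38 pics
{'t': 0.0, 'q': array([-1.36842659e+00,  1.31130215e-01,  1.48929489e+00,  3.94963655e-05,
        1.52299319e+00, -8.53947338e-02]), 'dq': array([-0.00058716, -0.00165611,  0.00038318, -0.00082131, -0.00062427,
       -0.00013604]), 'joint_torque': array([ 2.02545023e-03, -5.59831309e+01, -4.91759133e+01,  7.71165197e-02,
        3.53504287e-02, -1.42877207e-04]), 'tool_pos': array([ 0.17020882, -0.57475371,  0.21759736]), 'orientation': array([-3.10732440e+00, -4.50196722e-01,  1.05707287e-04]), 'force': array([-0.06710596, -0.37141099, -0.14852266]), 'wrist_torque': array([-0.01378015,  0.02018858, -0.00872891]), 'opening': 0.0930222998804988}
side [[547.96341688   0.         315.69896156]
 [  0.         547.96341688 240.12996639]
 [  0.           0.           1.        ]] [ 0.48590918 -1.22974891  0.93827481] [ 1.01042799 -0.02669699 -0.09045892] ['color', 'K', 'position', 'orientation']
top [[617.9900714    0.         320.71414754]
 [  0.         617.9900714  245.54453719]
 [  0.           0.           1.        ]] [ 0.2680287  -0.01402583  1.91037282] [ 0.1533212  -0.14583934 -1.5674035 ] ['color', 'K', 'position', 'orientation']
```

View pics/side0.png

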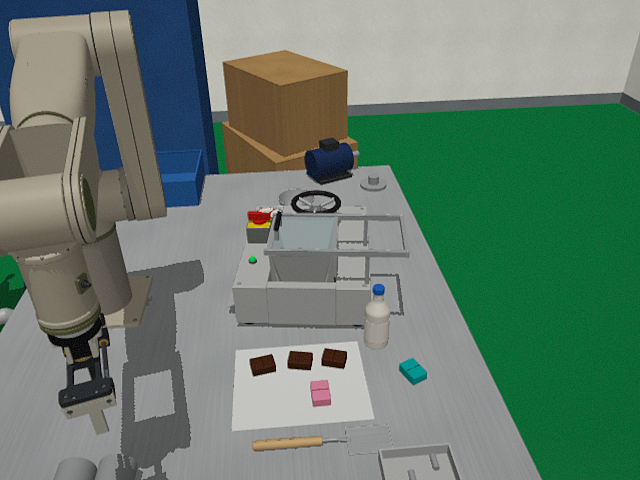

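View pics/top0.png

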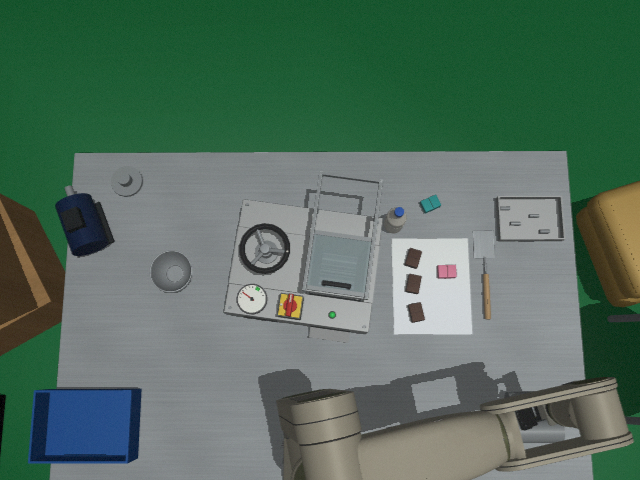

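```bash
cat > h.py <<'E'
import numpy as np, cv2
from scipy.spatial.transform import Rotation as R
from plant import robot, optics, ticket
def cam(n):
    c=optics.read_camera(n); c['R']=R.from_rotvec(c['orientation']).as_matrix(); return c
def proj(c,P):
    p=(np.atleast_2d(P)-c['position'])@c['R']; p=p*[1,-1,-1]
    q=p@c['K'].T; return q[:,:2]/q[:,2:]
def ray(c,uv):
    d=np.linalg.inv(c['K'])@[uv[0],uv[1],1]; return c['R']@(d*[1,-1,-1])
def plane(c,uv,z):
    d=ray(c,uv); return c['position']+d*(z-c['position'][2])/d[2]
def tri(c1,u1,c2,u2):
    A=[];b=[]
    for c,u in((c1,u1),(c2,u2)):
        d=ray(c,u);d/=np.linalg.norm(d);M=np.eye(3)-np.outer(d,d);A.append(M);b.append(M@c['position'])
    return np.linalg.lstsq(np.vstack(A),np.hstack(b),rcond=None)[0]
def crop(c,x0,y0,x1,y1,s,name):
    cv2.imwrite('pics/'+name,cv2.resize(c['color'][y0:y1,x0:x1,::-1],None,fx=s,fy=s,interpolation=cv2.INTER_CUBIC))
E
python3 - <<'E'
from h import *
S=cam('side');T=cam('top')
crop(T,215,165,415,345,4,'topA.png'); crop(S,225,180,425,330,4,'sideA.png')
crop(T,380,190,500,340,4,'topB.png')
for n in ['hopper_mouth','guard_grip','isolator_grip','wheel_centre','dial_centre','block0','oil_bottle','crusher']:
    for c,k in((T,'top'),(S,'side')):
        r=optics.cut_out(k,n); print(n,k,[(round(d['confidence'],2),np.round(d['point'],1).tolist(),int(d['region'].sum())) for d in r])
E
```

```text
hopper_mouth top [(0.59, [309.0, 268.5], 17937)]
hopper_mouth side [(0.82, [309.4, 261.5], 16435)]
guard_grip top [(0.58, [340.9, 263.3], 3397), (0.34, [410.6, 257.4], 241)]
guard_grip side [(0.94, [305.8, 232.2], 2164)]
isolator_grip top [(0.94, [307.9, 261.7], 17997), (0.69, [262.4, 249.5], 1108)]
isolator_grip side [(0.97, [310.0, 264.0], 16465)]
wheel_centre top [(0.64, [306.0, 265.6], 17999)]
wheel_centre side [(0.67, [306.2, 260.2], 16195)]
dial_centre top [(0.7, [304.9, 265.7], 17551)]
dial_centre side [(0.93, [307.8, 265.1], 16206), (0.36, [305.9, 232.7], 2123)]
block0 top [(0.8, [413.9, 310.1], 241), (0.78, [444.1, 270.8], 221), (0.66, [414.4, 281.0], 244), (0.61, [432.1, 205.7], 190), (0.52, [413.3, 258.5], 233)]
block0 side [(0.98, [323.6, 393.9], 463), (0.97, [261.2, 363.6], 400), (0.81, [333.7, 358.7], 450), (0.8, [413.0, 371.3], 467), (0.64, [300.1, 361.3], 438)]
oil_bottle top [(0.91, [395.3, 220.4], 437)]
oil_bottle side [(0.72, [377.4, 322.4], 1332), (0.65, [287.2, 194.8], 313)]
crusher top [(0.6, [307.0, 267.3], 17987)]
crusher side [(0.82, [308.5, 263.2], 16427)]
```

View pics/topA.png

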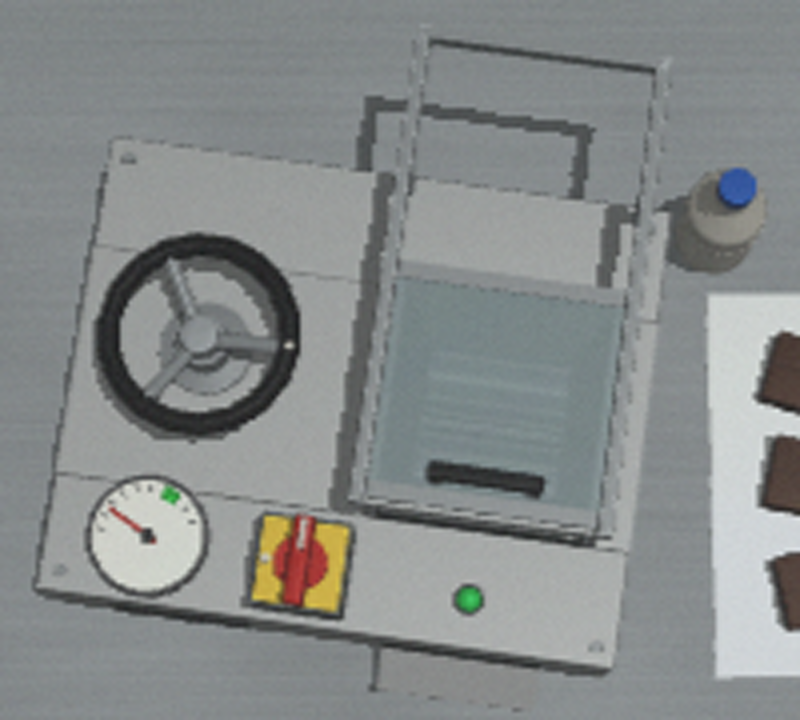

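View pics/sideA.png

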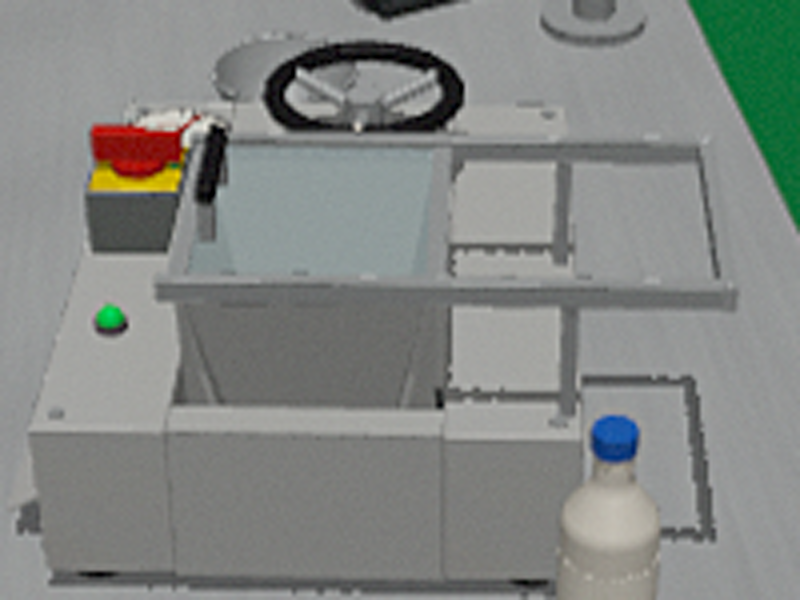

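View pics/topB.png

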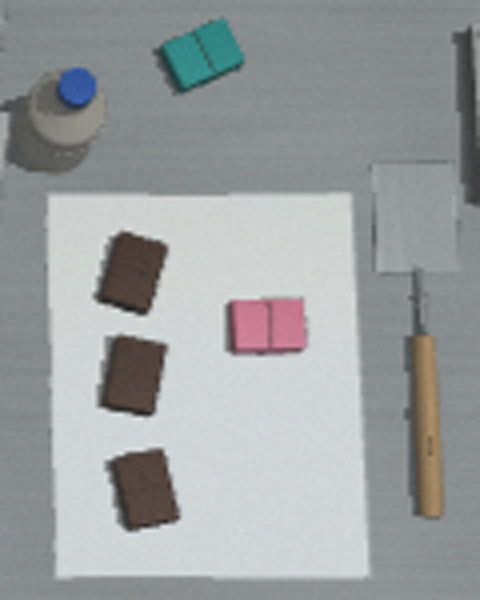

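```bash
cat > fit.py <<'E'
from h import *
from scipy.optimize import least_squares
S=cam('side');T=cam('top')
t=lambda x,y:(215+x/4-.375,165+y/4-.375)
s=lambda x,y:(225+x/4-.375,180+y/4-.375)
obs=[(T,(-.17,.21,.13),t(36,590)),(T,(-.17,-.21,.13),t(613,667)),(T,(.17,.21,.13),t(112,137)),(T,(-.13,.02,.212),t(300,518+44)),
(S,(-.17,-.21,.13),s(32,432)),(S,(.17,-.21,.13),s(580,432)),(S,(.17,.21,.13),s(562,106))]
def W(p,P):
    P=np.asarray(P,float);c,sn=np.cos(p[2]),np.sin(p[2])
    return np.array([p[0]+c*P[0]-sn*P[1],p[1]+sn*P[0]+c*P[1],P[2]])
f=lambda p:np.concatenate([proj(c,W(p,P))[0]-u for c,P,u in obs])
r=least_squares(f,[.45,0,-.15],loss='soft_l1');print(r.x,np.round(r.fun.reshape(-1,2),1).tolist())
p=r.x;np.save('pose.npy',p)
def C(P): # world->crusher
    d=np.asarray(P)-[p[0],p[1],0];c,sn=np.cos(p[2]),np.sin(p[2]);return np.array([c*d[0]+sn*d[1],-sn*d[0]+c*d[1],d[2]])
for n,u,z in [('dial',t(147,536),.14),('iso',t(301,562),.212),('hub',t(200,336),.19),('dot',t(289,345),.198),('gripbar',t(486,478),.262),('rimmid wheel',t(198,335),.19)]:
    P=plane(T,u,z);print(n,P.round(4),C(P).round(4))
# triangulations
for n,a,b in [('pullbar',t(486,478),s(212,165)),('hub',t(200,335),s(365,108)),('railend far right',t(662,65),s(733,290)),('rail near right',t(605,540),s(158,285)),('railfarleft',t(422,32),s(705,143)),('isotop',t(300,562),s(137,135))]:
    P=tri(T,a,S,b);print(n,P.round(4),C(P).round(4),proj(T,P)[0]-a)
E
python3 fit.py
```

```text
[ 0.55643223  0.04439959 -0.13321157] [[-0.5, 0.4], [0.4, 0.4], [-1.1, 0.2], [-0.7, -0.5], [-0.9, 0.5], [1.6, 2.2], [0.5, 0.3]]
dial [0.4546 0.1935 0.14  ] [-0.1208  0.1343  0.14  ]
iso [0.4289 0.0789 0.212 ] [-0.131   0.0172  0.212 ]
hub [0.5912 0.1529 0.19  ] [0.02   0.1122 0.19  ]
dot [0.5831 0.0893 0.198 ] [0.0205 0.0481 0.198 ]
gripbar [ 0.4803 -0.0476  0.262 ] [-0.0633 -0.1013  0.262 ]
rimmid wheel [0.5919 0.1544 0.19  ] [0.0206 0.1137 0.19  ]
pullbar [ 0.4815 -0.0476  0.2577] [-0.062  -0.1012  0.2577] [-0.02009431 -0.25390039]
hub [0.5937 0.1538 0.1813] [0.0224 0.1134 0.1813] [-0.00176074 -0.06308107]
railend far right [ 0.7812 -0.175   0.2245] [ 0.2519 -0.1876  0.2245] [ 0.04788042 -0.62936881]
rail near right [ 0.4441 -0.1292  0.2244] [-0.0883 -0.187   0.2244] [-0.06685392 -0.62502395]
railfarleft [ 0.8037 -0.0048  0.227 ] [ 0.2516 -0.016   0.227 ] [ 0.00638082 -0.09338136]
isotop [0.4307 0.0798 0.2112] [-0.1293  0.0183  0.2112] [-0.0581951  -0.62776369]
```

```bash
cat >> h.py <<'E'
pose=None
try: pose=np.load('pose.npy')
except Exception: pass
def W(P,p=None):
    p=pose if p is None else p
    P=np.asarray(P,float);c,sn=np.cos(p[2]),np.sin(p[2])
    return np.array([p[0]+c*P[0]-sn*P[1],p[1]+sn*P[0]+c*P[1],P[2]])
def C(P,p=None):
    p=pose if p is None else p
    d=np.asarray(P)-[p[0],p[1],0];c,sn=np.cos(p[2]),np.sin(p[2]);return np.array([c*d[0]+sn*d[1],-sn*d[0]+c*d[1],d[2]])
def st():
    s=robot.read_state();M=R.from_rotvec(s['orientation']).as_matrix()
    print('t %.2f'%s['t'],'pos',s['tool_pos'].round(4),'yaw %.3f'%np.arctan2(M[1,0],M[0,0]),'tilt %.4f'%np.arccos(-M[2,2]),'q',s['q'].round(2),'F',s['force'].round(1),'T',s['wrist_torque'].round(2),'open %.4f'%s['opening']);return s,M
def go(P,yaw=None,s=None):
    """shift in tool mm from measured pose, and turn"""
    s,M=st() if s is None else s
    d=M.T@(np.asarray(P)-s['tool_pos'])*1000
    y=np.arctan2(M[1,0],M[0,0]);turn=None if yaw is None else (y-yaw+np.pi)%(2*np.pi)-np.pi
    print('target',np.round(P,4),'shift',d.round(1),'turn',turn)
def chain(pts):
    s,M=st();pos=s['tool_pos'].copy()
    for P,yaw in pts:
        P=np.asarray(P,float);d=M.T@(P-pos)*1000;y=np.arctan2(M[1,0],M[0,0])
        turn=0 if yaw is None else (y-yaw+np.pi)%(2*np.pi)-np.pi
        print(P.round(4),'shift(before turn)',d.round(1),'turn %.3f'%turn);pos=P
        M=M@R.from_rotvec([0,0,turn]).as_matrix()
E
python3 - <<'E'
from h import *
yaw=pose[2]
iso=W((-.13,.019,.189));print(iso)
chain([((.17,-.575,.36),None),((.45,-.30,.36),None),((iso[0],iso[1],.36),None),((iso[0],iso[1],.36),yaw),(iso,None)])
E
```

```text
[0.43010751 0.08049759 0.189     ]
t 1.10 pos [ 0.1703 -0.5753  0.2186] yaw 0.288 tilt 0.0000 q [-1.37  0.13  1.49 -0.    1.52 -0.09] F [ 0.2  0.6 -0.4] T [-0.01 -0.01  0.  ] open 0.0932
[ 0.17  -0.575  0.36 ] shift(before turn) [  -0.2   -0.4 -141.4] turn 0.000
[ 0.45 -0.3   0.36] shift(before turn) [ 346.5 -184.2   -0. ] turn 0.000
[0.4301 0.0805 0.36  ] shift(before turn) [  88.9 -370.5   -0. ] turn 0.000
[0.4301 0.0805 0.36  ] shift(before turn) [0. 0. 0.] turn 0.421
[0.4301 0.0805 0.189 ] shift(before turn) [  0.  -0. 171.] turn 0.000
```

>>> send_rows --targets '[[-0.35,[0,0,-45],0],[-0.35,[0,0,-48],0],[-0.35,[0,0,-48],0],[-0.35,[35,-18,0],0],[-0.35,[35,-18,0],0],[-0.35,[35,-18,0],0],[-0.35,[35,-18,0],0],[-0.35,[35,-18,0],0],[-0.35,[35,-18,0],0],[-0.35,[35,-18,0],0],[-0.35,[35,-18,0],0],[-0.35,[35,-18,0],0]]' --newtons 40

```text
t: 2.3
tool_pos: [0.4274, -0.3293, 0.3598]
orientation: [3.109, 0.45, 0.0]
force: [0.7, -0.2, 1.3]
opening: 0.0304
```

>>> send_rows --targets '[[-0.35,[31,-22,0],0],[-0.35,[9,-37,0],0.07],[-0.35,[9,-37,0],0.07],[-0.35,[9,-37,0],0.07],[-0.35,[9,-37,0],0.07],[-0.35,[9,-37,0],0.07],[-0.35,[9,-37,0],0.07]]'

```text
t: 3.0
tool_pos: [0.4783, -0.0741, 0.3601]
orientation: [3.134, -0.212, 0.002]
force: [0.9, 0.1, 0.3]
opening: 0.0299
```

Run:
```python
from h import *
iso=W((-.13,.019,.189))
chain([((iso[0],iso[1],.36),pose[2]),(iso,None)])
```

```text
t 3.00 pos [ 0.4783 -0.0741  0.3601] yaw -0.135 tilt 0.0010 q [-0.26 -0.2   1.56 -0.    1.78  1.45] F [0.9 0.1 0.3] T [ 0.01 -0.03 -0.01] open 0.0299
[0.4301 0.0805 0.36  ] shift(before turn) [ -68.6 -146.7   -0. ] turn -0.002
[0.4301 0.0805 0.189 ] shift(before turn) [ -0.2  -0.  171. ] turn 0.000
```

>>> send_rows --targets '[[-0.35,[-17,-36.7,0],0],[-0.35,[-17,-36.7,0],0],[-0.35,[-17,-36.7,0],0],[-0.35,[-17.6,-36.7,0],0],[-0.35,[0,0,40],0],[-0.35,[0,0,40],0],[-0.35,[0,0,25],0],[-0.35,[0,0,0],0]]'

```text
t: 3.8
tool_pos: [0.4273, 0.079, 0.2506]
orientation: [3.134, -0.207, -0.011]
force: [-0.8, 0.1, -0.2]
opening: 0.0298
```

Run:
```python
from h import *
iso=W((-.13,.019,.189))
chain([(iso,pose[2])])
S=cam('side');T=cam('top')
crop(S,200,130,360,250,5,'s1.png'); crop(T,240,240,340,340,6,'t1.png')
```

```text
t 3.80 pos [0.4273 0.079  0.2506] yaw -0.132 tilt 0.0068 q [ 0.06 -0.34  1.86 -0.    1.62  1.77] F [-0.8  0.1 -0.2] T [ 0.06  0.02 -0.03] open 0.0298
[0.4301 0.0805 0.189 ] shift(before turn) [ 3.  -2.  61.6] turn 0.001
```

View pics/s1.png

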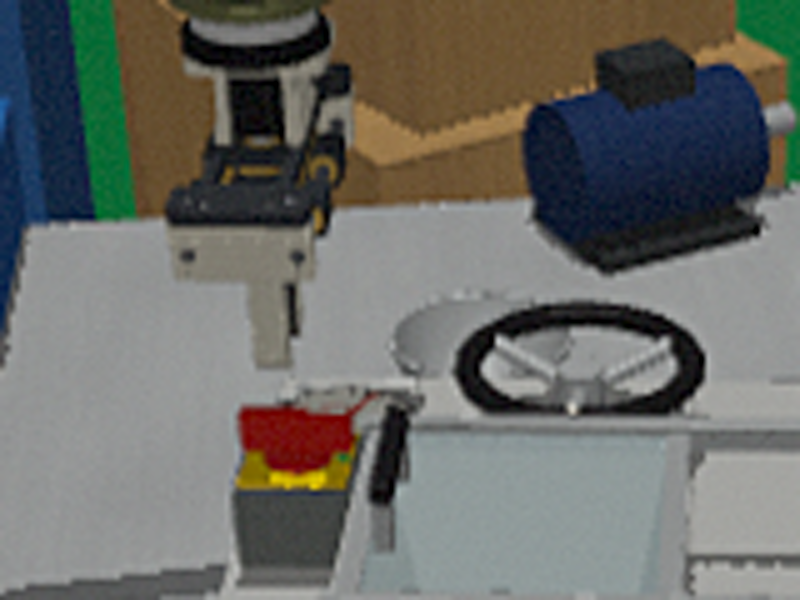

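View pics/t1.png

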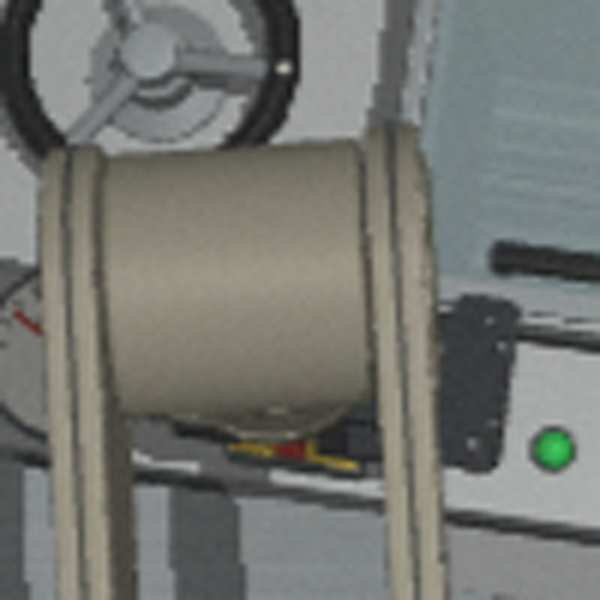

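>>> send_rows --targets '[[-0.35,[1.5,-1,20],0],[-0.35,[1.5,-1,20],0],[-0.35,[0,0,20],0],[-0.35,[0,0,1],0],[-0.35,[0,0,0],0]]'

```text
t: 4.4
tool_pos: [0.4338, 0.0805, 0.1955]
orientation: [-3.134, 0.208, -0.003]
force: [-0.2, 0.7, 0.6]
opening: 0.0302
```

Run:
```python
from h import *
iso=W((-.13,.019,.189))
chain([(iso,pose[2])])
S=cam('side')
crop(S,200,130,360,250,5,'s2.png')
```

```text
t 4.40 pos [0.4338 0.0805 0.1955] yaw -0.133 tilt 0.0018 q [ 0.07 -0.3   1.94  0.    1.5   1.77] F [-0.2  0.7  0.6] T [ 0.05 -0.04 -0.02] open 0.0302
[0.4301 0.0805 0.189 ] shift(before turn) [-3.6  0.4  6.5] turn 0.001
```

View pics/s2.png

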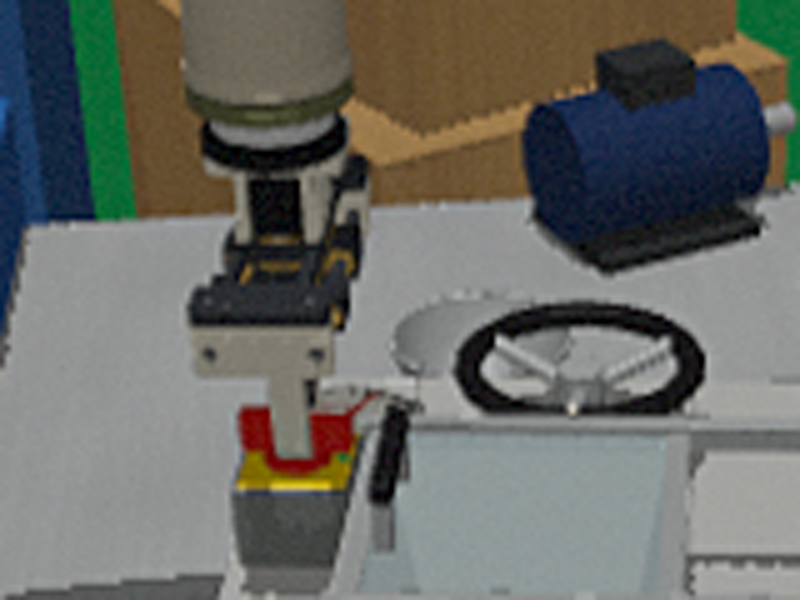

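>>> send_rows --targets '[[-0.35,[-3,0,4],0],[-1,[0,0,0],0],[-1,[0,0,0],0],[-1,[0,0,0],0],[-1,[0,0,0],0]]' --newtons 25

```text
t: 4.95
tool_pos: [0.4306, 0.0833, 0.1904]
orientation: [-3.13, 0.206, -0.003]
force: [1.8, 12.7, 1.8]
opening: 0.0142
```

Run:
```python
from h import *
st()
```

```text
t 4.95 pos [0.4306 0.0833 0.1904] yaw -0.131 tilt 0.0049 q [ 0.07 -0.31  1.95  0.    1.5   1.77] F [ 1.8 12.7  1.8] T [ 1.93 -0.27 -0.11] open 0.0142
```

>>> send_rows --targets '[[-1,[0,-2.5,0],0],[-1,[0,0,0],0]]'

```text
t: 5.15
tool_pos: [0.4306, 0.0834, 0.1904]
orientation: [3.134, -0.207, 0.001]
force: [-1.9, -0.4, 5.9]
opening: 0.014
```

Run:
```python
from h import *
s,M=st();print(C(s['tool_pos']))
```

```text
t 5.15 pos [0.4306 0.0834 0.1904] yaw -0.132 tilt 0.0010 q [ 0.07 -0.31  1.95 -0.    1.5   1.78] F [-1.9 -0.4  5.9] T [-0.11  0.31 -0.14] open 0.0140
[-0.12990354  0.02195952  0.19039238]
```

>>> send_rows --targets '[[-1,[0,0,0],-0.14],[-1,[0,0,0],-0.14],[-1,[0,0,0],-0.14],[-1,[0,0,0],-0.14],[-1,[0,0,0],-0.14],[-1,[0,0,0],-0.14],[-1,[0,0,0],-0.14],[-1,[0,0,0],-0.14],[-1,[0,0,0],-0.14],[-1,[0,0,0],-0.14],[-1,[0,0,0],-0.14],[-1,[0,0,0],0]]'

```text
t: 6.35
tool_pos: [0.4318, 0.0818, 0.1904]
orientation: [2.387, 2.036, 0.002]
force: [5.9, -7.4, 1.0]
opening: 0.014
```

Run:
```python
from h import *
s,M=st();print(C(s['tool_pos']))
```

```text
t 6.35 pos [0.4318 0.0818 0.1904] yaw 1.412 tilt 0.0044 q [ 0.07 -0.31  1.95 -0.    1.49  0.23] F [ 5.9 -7.4  1. ] T [-1.25 -0.84  0.21] open 0.0140
[-0.12848916  0.02052304  0.19043341]
```

>>> send_rows --targets '[[-0.35,[0,0,0],0],[-0.35,[0,0,0],0],[-0.35,[0,0,-40],0],[-0.35,[0,0,-45],0],[-0.35,[0,0,-45],0],[-0.35,[0,0,-30],0]]'

```text
t: 6.95
tool_pos: [0.4303, 0.0836, 0.3527]
orientation: [2.394, 2.033, 0.003]
force: [0.7, -0.2, 0.5]
opening: 0.0299
```

Run:
```python
from h import *
st()
S=cam('side')
crop(S,200,130,360,250,5,'s3.png')
```

```text
t 6.95 pos [0.4303 0.0836 0.3527] yaw 1.408 tilt 0.0021 q [ 0.07 -0.33  1.67  0.    1.79  0.24] F [ 0.7 -0.2  0.5] T [-0.03 -0.03  0.  ] open 0.0299
```

View pics/s3.png

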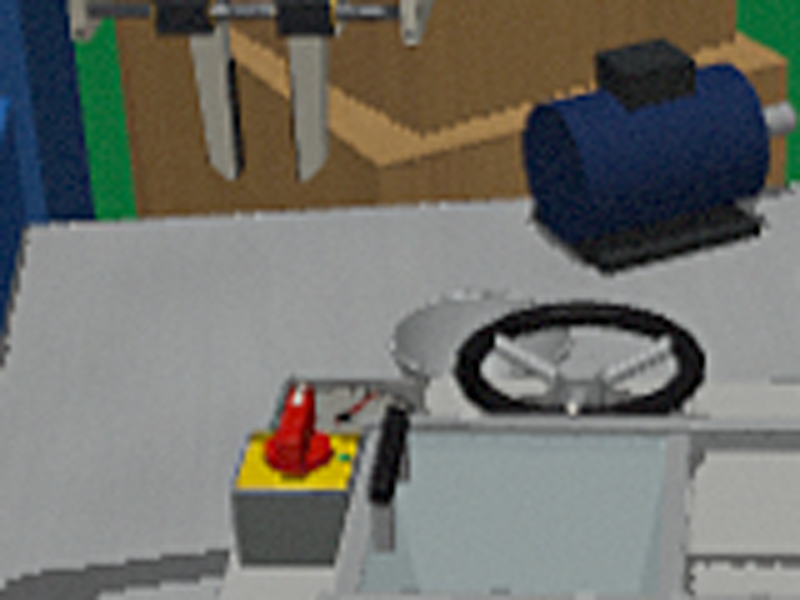

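Run:
```python
from h import *
b=W((-.0615,-.1,.237))
chain([((b[0],b[1],.353),pose[2]+np.pi/2),(b,None)])
```

```text
t 7.00 pos [0.4315 0.0837 0.3572] yaw 1.408 tilt 0.0081 q [ 0.07 -0.33  1.67  0.    1.79  0.24] F [-0.9 -0.4  3.9] T [-0.04 -0.06  0.05] open 0.0301
[ 0.4822 -0.0465  0.353 ] shift(before turn) [-120.3   71.1    4.5] turn -0.030
[ 0.4822 -0.0465  0.237 ] shift(before turn) [ -0.2  -0.9 116. ] turn 0.000
```

>>> send_rows --targets '[[-0.35,[-40,23.7,0],-0.01],[-0.35,[-40,23.7,0],-0.01],[-0.35,[-40,23.7,0],-0.01],[-0.35,[0,0,30],0],[-0.35,[0,0,30],0],[-0.35,[0,0,10],0],[-0.35,[0,0,0],0]]'

```text
t: 7.7
tool_pos: [0.4809, -0.0456, 0.2775]
orientation: [-2.361, -2.067, 0.004]
force: [-0.5, -0.3, -0.3]
opening: 0.0303
```

Run:
```python
from h import *
b=W((-.0615,-.1,.237))
chain([(b,pose[2]+np.pi/2)])
S=cam('side')
crop(S,200,130,360,250,5,'s4.png')
```

```text
t 7.70 pos [ 0.4809 -0.0456  0.2775] yaw 1.438 tilt 0.0046 q [-0.2  -0.2   1.71  0.    1.64 -0.07] F [-0.5 -0.3 -0.3] T [-0.04 -0.05  0.02] open 0.0303
[ 0.4822 -0.0465  0.237 ] shift(before turn) [-0.8  1.6 40.5] turn 0.000
```

View pics/s4.png

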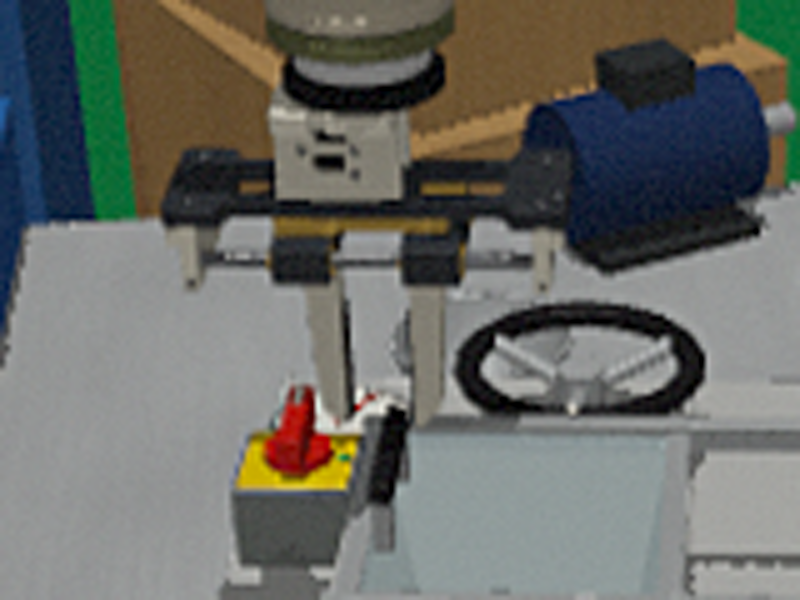

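>>> send_rows --targets '[[-0.35,[0,1,20],0],[-0.35,[0,0.5,20],0],[-1,[0,0,0],0],[-1,[0,0,0],0],[-1,[0,0,0],0],[-1,[0,0,0],0]]' --newtons 20

```text
t: 8.35
tool_pos: [0.4844, -0.0461, 0.2416]
orientation: [2.363, 2.068, 0.003]
force: [-1.9, 2.6, 5.8]
opening: 0.0121
```

Run:
```python
from h import *
s,M=st();print(C(s['tool_pos']))
e=W((-.0615+.168,-.1,.237)); chain([(e,None)])
```

```text
t 8.35 pos [ 0.4844 -0.0461  0.2416] yaw 1.438 tilt 0.0024 q [-0.2  -0.19  1.76  0.    1.57 -0.07] F [-1.9  2.6  5.8] T [ 0.22  0.21 -0.07] open 0.0121
[-0.05933108 -0.09929473  0.24160754]
t 8.35 pos [ 0.4844 -0.0461  0.2416] yaw 1.438 tilt 0.0024 q [-0.2  -0.19  1.76  0.    1.57 -0.07] F [-1.9  2.6  5.8] T [ 0.22  0.21 -0.07] open 0.0121
[ 0.6487 -0.0689  0.237 ] shift(before turn) [ -0.8 165.8   5. ] turn 0.000
```

>>> send_rows --targets '[[-1,[0,12,0],0],[-1,[0,20,0],0],[-1,[0,22,0],0],[-1,[0,22,0],0],[-1,[0,22,0],0],[-1,[0,22,0],0],[-1,[0,22,0],0],[-1,[0,14,0],0],[-1,[0,8,0],0],[-1,[0,0,0],0]]'

```text
t: 9.35
tool_pos: [0.6438, -0.0688, 0.2414]
orientation: [-2.362, -2.065, 0.009]
force: [-21.1, -1.2, 14.0]
opening: 0.0113
```

Run:
```python
from h import *
s,M=st();print(C(s['tool_pos']))
T=cam('top');S=cam('side')
crop(T,215,165,415,345,4,'t5.png');crop(S,225,160,425,310,4,'s5.png')
```

```text
t 9.35 pos [ 0.6438 -0.0688  0.2414] yaw 1.437 tilt 0.0068 q [-0.18  0.26  1.3  -0.    1.59 -0.05] F [-21.1  -1.2  14. ] T [-0.26  3.69 -0.05] open 0.0113
[ 0.10158989 -0.10062216  0.24143058]
```

View pics/s5.png

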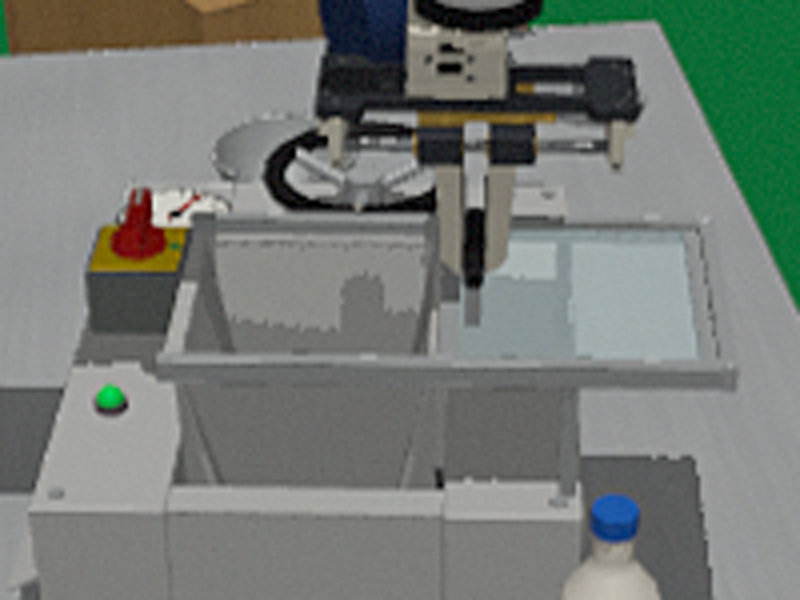

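>>> send_rows --targets '[[-1,[0,-2,0],0],[-0.3,[0,0,0],0],[-0.3,[0,0,0],0],[-0.3,[0,0,-25],0],[-0.3,[0,0,-40],0],[-0.3,[0,0,-45],0],[-0.3,[-40,-20,0],0],[-0.3,[-40,-20,0],0]]'

```text
t: 10.25
tool_pos: [0.5951, -0.1418, 0.3523]
orientation: [2.358, 2.07, 0.004]
force: [0.1, -1.2, -0.4]
opening: 0.0323
```

```bash
cat > blk.py <<'E'
from h import *
import sys
def blocks(verb=True):
    S=cam('side');T=cam('top')
    out={}
    for c,k in((T,'top'),(S,'side')):
        L=[]
        hsv=cv2.cvtColor(c['color'],cv2.COLOR_RGB2HSV)
        for d in optics.cut_out(k,'block0'):
            m=d['region'].astype(np.uint8)
            rgb=c['color'][d['region']].mean(0)
            cs=max(cv2.findContours(m,0,2)[0],key=cv2.contourArea)
            r=cv2.minAreaRect(cs)
            ys,xs=np.nonzero(m)
            L.append((np.array(d['point']),rgb,np.array([xs.mean(),ys.mean()]),r,m,d['confidence']))
        out[k]=L
    return T,S,out
if __name__=='__main__':
    T,S,o=blocks()
    for k in o:
        c=T if k=='top' else S
        for p,rgb,cen,r,m,cf in o[k]: 
            dark=rgb.max()<110
            print(k,round(cf,2),cen.round(1),'dark' if dark else 'other',rgb.round(),m.sum(),'plane z=.02',plane(c,cen,.020 if k=='top' else .017).round(4))
            if k=='top' and dark:
                b=cv2.boxPoints(r);P=np.array([plane(c,u,.024)[:2] for u in b]);e1=P[1]-P[0];e2=P[2]-P[1]
                L=e1 if np.linalg.norm(e1)>np.linalg.norm(e2) else e2
                print('   size',np.linalg.norm(e1).round(4),np.linalg.norm(e2).round(4),'long-axis yaw %.3f'%(np.arctan2(L[1],L[0])%np.pi),'centre',P.mean(0).round(4))
    st()
    crop(T,380,190,500,340,4,sys.argv[1])
E
python3 blk.py tb1.png
```

```text
top 0.78 [412.8 283.4] dark [81. 68. 61.] 257 plane z=.02 [ 0.5134 -0.2884  0.02  ]
   size 0.0591 0.042 long-axis yaw 2.919 centre [ 0.5133 -0.2877]
top 0.71 [295.5 254.6] other [121. 124. 122.] 14893 plane z=.02 [0.6039 0.0731 0.02  ]
top 0.65 [432.5 203.5] other [ 55. 130. 127.] 176 plane z=.02 [ 0.7667 -0.358   0.02  ]
top 0.49 [445.9 271.3] other [186. 118. 138.] 244 plane z=.02 [ 0.5505 -0.3917  0.02  ]
side 0.98 [412.4 371.1] other [ 10. 128. 124.] 485 plane z=.02 [ 0.7667 -0.3517  0.017 ]
side 0.78 [299.5 360.5] dark [62. 37. 26.] 453 plane z=.02 [ 0.5128 -0.2901  0.017 ]
side 0.67 [262.2 365.5] dark [63. 39. 27.] 459 plane z=.02 [ 0.4255 -0.2969  0.017 ]
side 0.61 [333.8 358.4] dark [56. 30. 17.] 408 plane z=.02 [ 0.5934 -0.292   0.017 ]
side 0.58 [319.9 393.5] other [184. 112. 134.] 478 plane z=.02 [ 0.5508 -0.3954  0.017 ]
side 0.25 [259.  217.6] other [122.  40.  22.] 183 plane z=.02 [0.4186 0.4003 0.017 ]
t 10.45 pos [ 0.594  -0.1424  0.35  ] yaw 1.436 tilt 0.0009 q [-0.32  0.14  1.24  0.    1.76 -0.18] F [ 0.7  0.5 -0.5] T [-0.01 -0.1  -0.02] open 0.0324
```

View pics/tb1.png

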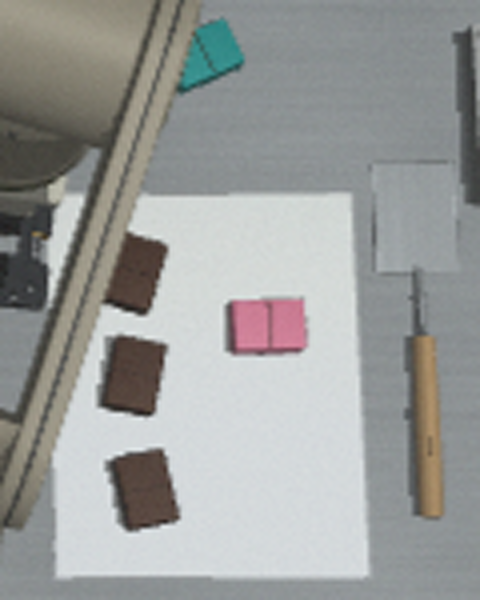

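```bash
cat > bt.py <<'E'
from h import *
import sys
def find(c,roi,zt,draw=None):
    x0,y0,x1,y1=roi;im=c['color'].astype(int);r,g,b=im[...,0],im[...,1],im[...,2]
    m=((r<115)&(r>b+7)&(r>g+2)).astype(np.uint8);k=np.zeros_like(m);k[y0:y1,x0:x1]=m[y0:y1,x0:x1]
    k=cv2.morphologyEx(k,cv2.MORPH_CLOSE,np.ones((3,3)))
    n,l,s,cen=cv2.connectedComponentsWithStats(k)
    out=[]
    for i in range(1,n):
        if s[i,4]<60: continue
        ys,xs=np.nonzero(l==i)
        P=np.array([plane(c,(x,y),zt)[:2] for x,y in zip(xs,ys)]).astype(np.float32)
        mu=P.mean(0);ev,V=np.linalg.eigh(np.cov((P-mu).T));L=V[:,1]
        out.append((mu,s[i,4],(np.arctan2(L[1],L[0])+np.pi/2)%np.pi-np.pi/2,np.sqrt(12*ev).round(4),cen[i]))
    return out
if __name__=='__main__':
    T=cam('top');S=cam('side')
    print('TOP')
    for o in find(T,(384,236,500,345),.022): print(o[0].round(4),o[1],'yaw %.3f'%o[2],o[3],o[4].round(1))
    print('SIDE')
    for o in find(S,(230,340,480,460),.016): print(o[0].round(4),o[1],'yaw %.3f'%o[2],o[3],o[4].round(1))
    st()
E
python3 bt.py
python3 - <<'E'
from h import *
T=cam('top');S=cam('side')
print('bottle cap',tri(T,(399,212),S,(378.5,289)), 'base side',plane(S,(376,346),0))
# height check of a block: top-centre seen in both
print(tri(T,(413.3,284),S,(300,355.5)))
E
```

```text
TOP
[ 0.5942 -0.2902] 236 yaw -0.307 [0.0415 0.0559] [412.7 257.4]
[ 0.5137 -0.2895] 225 yaw -0.196 [0.0386 0.0552] [413.2 283.2]
[ 0.4699 -0.5047] 64 yaw 0.015 [0.009  0.1394] [484.1 297.3]
[ 0.4257 -0.2953] 227 yaw 0.171 [0.0382 0.0547] [416.  311.9]
SIDE
[ 0.5938 -0.2896] 409 yaw -1.197 [0.0539 0.0586] [333.8 358. ]
[ 0.5138 -0.2875] 422 yaw -1.119 [0.0552 0.0585] [299.9 360. ]
[ 0.4262 -0.2935] 426 yaw 1.272 [0.0555 0.0575] [262.5 364.8]
t 10.55 pos [ 0.5945 -0.141   0.3495] yaw 1.438 tilt 0.0006 q [-0.32  0.15  1.24  0.    1.76 -0.18] F [ 0.1  0.3 -0.4] T [-0.01 -0.08  0.  ] open 0.0328
bottle cap [ 0.70366745 -0.23325385  0.16699524] base side [ 0.70337863 -0.24358586  0.        ]
[ 0.51231031 -0.28821255  0.03043487]
```

>>> send_rows --targets '[[0.5,[0,0,0],0.145],[0.5,[0,0,0],0.145],[0.5,[0,0,0],0.145],[0.5,[0,0,0],0.145],[0.5,[0,0,0],0.145],[0.5,[0,0,0],0.145],[0.5,[0,0,0],0.145],[0.5,[0,0,0],0.145],[0.5,[0,0,0],0.145],[0.5,[0,0,0],0.145],[0.5,[0,0,0],0.145],[0.5,[0,0,0],0.145]]'

```text
t: 11.85
tool_pos: [0.5946, -0.1406, 0.3493]
orientation: [-3.104, 0.48, 0.001]
force: [-0.2, 0.1, -0.7]
opening: 0.0698
```

Run:
```python
from h import *
chain([((.594,-.290,.35),-.305),((.594,-.290,.15),None),((.594,-.290,.005),None)])
```

```text
t 11.85 pos [ 0.5946 -0.1406  0.3493] yaw -0.307 tilt 0.0005 q [-0.32  0.15  1.24  0.    1.76  1.56] F [-0.2  0.1 -0.7] T [ 0.02 -0.04 -0.04] open 0.0698
[ 0.594 -0.29   0.35 ] shift(before turn) [ 44.5 142.6  -0.8] turn -0.002
[ 0.594 -0.29   0.15 ] shift(before turn) [1.e-01 0.e+00 2.e+02] turn 0.000
[ 0.594 -0.29   0.005] shift(before turn) [1.00e-01 0.00e+00 1.45e+02] turn 0.000
```

>>> send_rows --targets '[[0.5,[11,35.6,0],0],[0.5,[11,35.6,0],0],[0.5,[11,35.6,0],0],[0.5,[11,35.6,0],0],[0.5,[0,0,40],0],[0.5,[0,0,45],0],[0.5,[0,0,45],0],[0.5,[0,0,40],0],[0.5,[0,0,30],0],[0.5,[0,0,50],0],[0.5,[0,0,45],0],[0.5,[0,0,0],0]]'

```text
t: 13.05
tool_pos: [0.5888, -0.2865, 0.0457]
orientation: [-3.101, 0.47, 0.021]
force: [-1.1, 1.0, -1.3]
opening: 0.0698
```

Run:
```python
from h import *
chain([((.594,-.290,.005),-.305)])
S=cam('side');crop(S,230,260,430,410,4,'s6.png')
```

```text
t 13.05 pos [ 0.5888 -0.2865  0.0457] yaw -0.301 tilt 0.0145 q [-0.53  0.42  1.46  0.    1.27  1.34] F [-1.1  1.  -1.3] T [0.04 0.02 0.  ] open 0.0698
[ 0.594 -0.29   0.005] shift(before turn) [ 6.6  1.9 40.6] turn 0.004
```

View pics/s6.png

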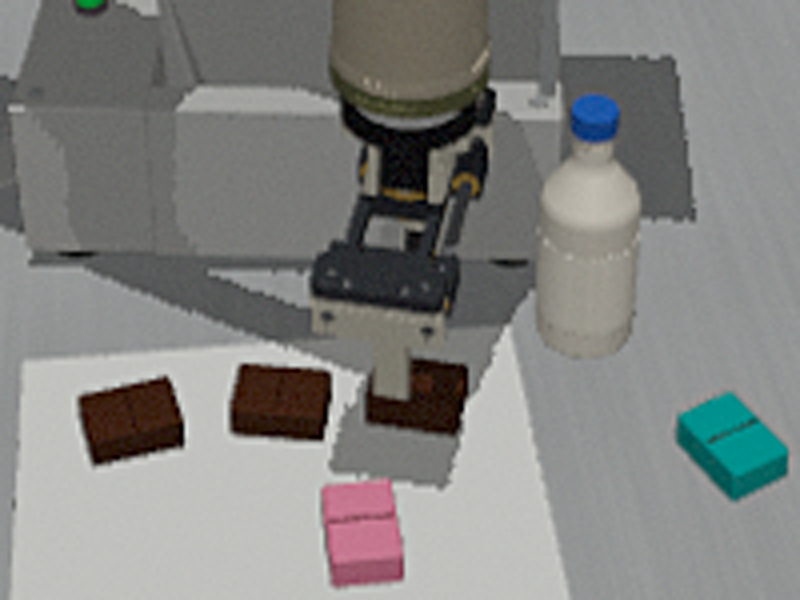

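>>> send_rows --targets '[[0.5,[3,1,10],0],[0.5,[0,0,0],0]]'

```text
t: 13.3
tool_pos: [0.5982, -0.2934, 0.0468]
orientation: [3.104, -0.472, 0.005]
force: [0.1, 0.2, -1.1]
opening: 0.0697
```

Run:
```python
from h import *
chain([((.594,-.290,.005),-.305)])
```

```text
t 13.30 pos [ 0.5982 -0.2934  0.0468] yaw -0.302 tilt 0.0037 q [-0.53  0.43  1.45 -0.    1.25  1.34] F [ 0.1  0.2 -1.1] T [0.05 0.02 0.02] open 0.0697
[ 0.594 -0.29   0.005] shift(before turn) [-5.1 -2.1 41.8] turn 0.003
```

>>> send_rows --targets '[[0.5,[-4,-2,14],0],[0.5,[0,0,14],0],[0.5,[0,0,12],0],[0.5,[0,0,0],0],[0.5,[0,0,0],0]]'

```text
t: 13.8
tool_pos: [0.5924, -0.2892, 0.0038]
orientation: [-3.105, 0.473, 0.002]
force: [-0.0, -0.7, 0.0]
opening: 0.0699
```

Run:
```python
from h import *
chain([((.594,-.290,.005),-.305)])
```

```text
t 13.80 pos [ 0.5924 -0.2892  0.0038] yaw -0.302 tilt 0.0016 q [-0.53  0.47  1.48  0.    1.19  1.34] F [-0.  -0.7  0. ] T [ 0.1   0.   -0.01] open 0.0699
[ 0.594 -0.29   0.005] shift(before turn) [ 1.7  0.3 -1.2] turn 0.003
```

Close and lift.

>>> send_rows --targets '[[-1,[1,0,-1],0],[-1,[0,0,0],0],[-1,[0,0,0],0],[-1,[0,0,0],0],[-1,[0,0,0],0],[-1,[0,0,-20],0],[-1,[0,0,-30],0],[-1,[0,0,-35],0],[-1,[0,0,-35],0],[-1,[0,0,-35],0],[-1,[0,0,-35],0],[-1,[0,0,-35],0]]' --newtons 30

```text
t: 15.0
tool_pos: [0.5937, -0.2896, 0.2319]
orientation: [-3.106, 0.473, 0.0]
force: [0.4, -0.0, -0.8]
opening: 0.0398
```

Run:
```python
from h import *
h=W((0.001,-.099,.3))
chain([((.594,-.29,.30),None),(h,pose[2]),((h[0],h[1],.175),None)])
S=cam('side');crop(S,200,100,440,280,3,'s7.png')
```

```text
t 15.00 pos [ 0.5937 -0.2896  0.2319] yaw -0.302 tilt 0.0003 q [-0.53  0.29  1.28 -0.    1.57  1.34] F [ 0.4 -0.  -0.8] T [-0.01 -0.01 -0.01] open 0.0398
[ 0.594 -0.29   0.3  ] shift(before turn) [  0.4   0.3 -68.1] turn 0.000
[ 0.5443 -0.0539  0.3   ] shift(before turn) [-117.8 -210.6    0. ] turn -0.169
[ 0.5443 -0.0539  0.175 ] shift(before turn) [  0.   0. 125.] turn 0.000
```

View pics/s7.png

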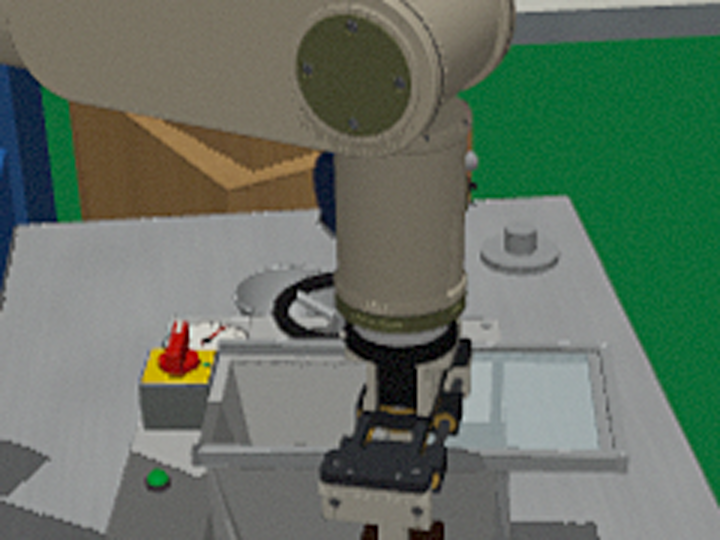

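>>> send_rows --targets '[[-1,[0,0,-35],0],[-1,[0,0,-33],0],[-1,[-19.6,-35,0],0],[-1,[-19.6,-35,0],0],[-1,[-19.6,-35,0],0],[-1,[-19.6,-35,0],0],[-1,[-19.6,-35,0],0],[-1,[-19.6,-35,0],0],[-1,[0,0,0],-0.085],[-1,[0,0,0],-0.085],[-1,[0,0,0],0]]'

```text
t: 16.15
tool_pos: [0.5441, -0.0538, 0.2985]
orientation: [3.135, -0.204, -0.0]
force: [0.1, -0.5, -0.2]
opening: 0.0396
```

Run:
```python
from h import *
h=W((0.001,-.099,.3))
chain([(h,pose[2]),((h[0],h[1],.175),None)])
S=cam('side');crop(S,200,100,440,280,3,'s8.png')
```

```text
t 16.15 pos [ 0.5441 -0.0538  0.2985] yaw -0.130 tilt 0.0001 q [-0.19 -0.03  1.51 -0.    1.66  1.51] F [ 0.1 -0.5 -0.2] T [-0.03  0.02 -0.02] open 0.0396
[ 0.5443 -0.0539  0.3   ] shift(before turn) [ 0.2  0.  -1.5] turn 0.003
[ 0.5443 -0.0539  0.175 ] shift(before turn) [  0.  -0. 125.] turn 0.000
```

View pics/s8.png

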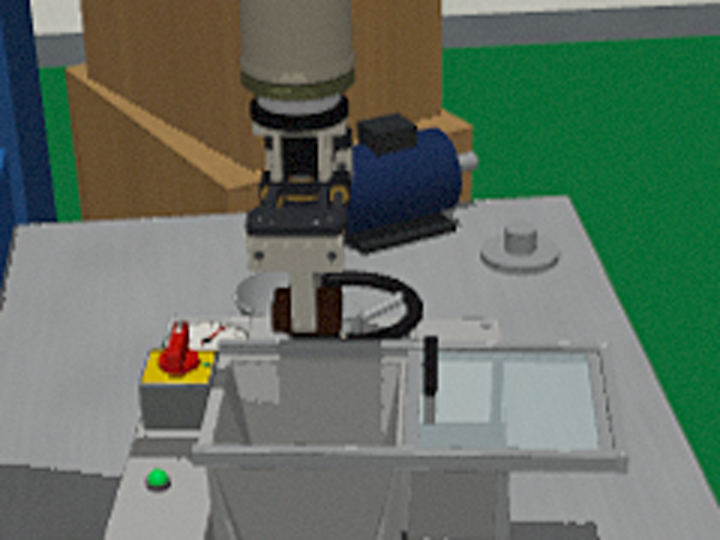

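>>> send_rows --targets '[[-1,[0,0,30],0],[-1,[0,0,35],0],[-1,[0,0,35],0],[-1,[0,0,23],0],[-1,[0,0,0],0],[0.2,[0,0,0],0],[0.2,[0,0,0],0],[0.2,[0,0,-20],0],[0.2,[0,0,-35],0],[0.2,[0,0,-35],0],[0.2,[0,0,-35],0],[0.2,[0,0,-10],0]]'

```text
t: 17.4
tool_pos: [0.5465, -0.0548, 0.3181]
orientation: [3.133, -0.208, 0.017]
force: [-0.4, -0.0, 0.5]
opening: 0.056
```

```bash
python3 bt.py
python3 - <<'E'
from h import *
S=cam('side');crop(S,200,200,440,380,3,'s9.png')
E
```

```text
TOP
[ 0.5137 -0.2896] 221 yaw -0.228 [0.0384 0.0546] [413.3 283.2]
[ 0.473  -0.5044] 66 yaw -0.005 [0.0063 0.1326] [483.9 296.3]
[ 0.4254 -0.2958] 221 yaw 0.184 [0.0377 0.0544] [416.2 312. ]
SIDE
[ 0.5138 -0.2875] 422 yaw -1.119 [0.0552 0.0585] [299.9 360. ]
[ 0.4262 -0.2936] 425 yaw 1.241 [0.0552 0.0577] [262.6 364.8]
t 17.50 pos [ 0.5458 -0.0546  0.3146] yaw -0.133 tilt 0.0069 q [-0.19 -0.04  1.49  0.    1.68  1.51] F [ 0.6 -0.5  0.2] T [ 0.04 -0.   -0.05] open 0.0560
```

View pics/s9.png

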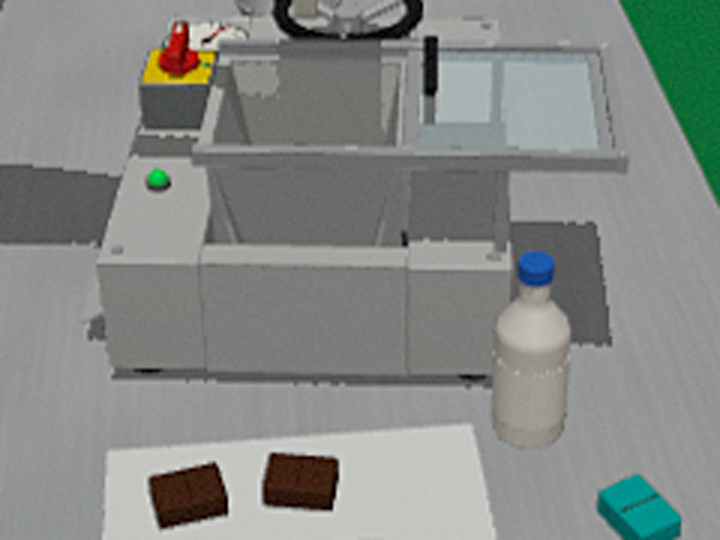

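Run:
```python
from h import *
chain([((.5137,-.2885,.314),-.215),((.5137,-.2885,.005),None)])
```

```text
t 17.55 pos [ 0.5449 -0.0545  0.312 ] yaw -0.133 tilt 0.0031 q [-0.19 -0.03  1.49 -0.    1.68  1.51] F [ 1.4 -0.3 -0.6] T [ 0.06 -0.02 -0.03] open 0.0557
[ 0.5137 -0.2885  0.314 ] shift(before turn) [ -0.  236.1  -1.9] turn 0.082
[ 0.5137 -0.2885  0.005 ] shift(before turn) [ -1.   0. 309.] turn 0.000
```

>>> send_rows --targets '[[0.5,[0,39,0],0],[0.5,[0,39,0],0],[0.5,[0,39,0],0],[0.5,[0,39,0],0],[0.5,[0,40,0],0],[0.5,[0,40,0],0],[0.5,[0,0,30],0.082],[0.5,[0,0,35],0],[0.5,[0,0,35],0],[0.5,[0,0,35],0],[0.5,[0,0,35],0],[0.5,[0,0,35],0]]'

```text
t: 18.75
tool_pos: [0.5116, -0.2873, 0.102]
orientation: [-3.122, 0.336, 0.004]
force: [0.2, -0.8, -0.1]
opening: 0.0698
```

>>> send_rows --targets '[[0.5,[0,0,30],0],[0.5,[0,0,25],0],[0.5,[0,0,0],0],[0.5,[0,0,0],0]]'

```text
t: 19.15
tool_pos: [0.512, -0.2875, 0.0494]
orientation: [-3.122, 0.336, 0.004]
force: [0.9, 0.1, 0.6]
opening: 0.0696
```

Run:
```python
from h import *
chain([((.5137,-.2885,.005),-.215)])
```

```text
t 19.15 pos [ 0.512  -0.2875  0.0494] yaw -0.214 tilt 0.0031 q [-0.6   0.24  1.68  0.    1.22  1.19] F [0.9 0.1 0.6] T [ 0.11  0.03 -0.03] open 0.0696
[ 0.5137 -0.2885  0.005 ] shift(before turn) [ 2.1  0.7 44.4] turn 0.001
```

>>> send_rows --targets '[[0.5,[1,0.5,17],0],[0.5,[0,0,17],0],[0.5,[0,0,10.5],0],[0.5,[0,0,0],0],[-1,[0,0,0],0],[-1,[0,0,0],0],[-1,[0,0,0],0],[-1,[0,0,0],0],[-1,[0,0,0],0]]'

```text
t: 20.05
tool_pos: [0.5144, -0.2892, 0.0068]
orientation: [3.123, -0.336, 0.001]
force: [-0.7, 0.4, 1.2]
opening: 0.04
```

Run:
```python
from h import *
st()
```

```text
t 20.05 pos [ 0.5144 -0.2892  0.0068] yaw -0.214 tilt 0.0010 q [-0.6   0.3   1.7   0.    1.14  1.19] F [-0.7  0.4  1.2] T [0.12 0.06 0.04] open 0.0400
```

>>> send_rows --targets '[[-1,[0,0,-20],0],[-1,[0,0,-33],0],[-1,[0,0,-35],0],[-1,[0,0,-35],0],[-1,[0,0,-35],0],[-1,[0,0,-35],0],[-1,[0,0,-35],0],[-1,[0,0,-35],0],[-1,[0,0,-30],0],[-1,[0,0,0],0]]'

```text
t: 21.05
tool_pos: [0.5157, -0.2901, 0.3053]
orientation: [3.119, -0.335, 0.012]
force: [-0.2, -0.3, 0.1]
opening: 0.0399
```

Run:
```python
from h import *
h=W((0.001,-.099,.3))
chain([((h[0],h[1],.3),pose[2])])
```

```text
t 21.05 pos [ 0.5157 -0.2901  0.3053] yaw -0.214 tilt 0.0090 q [-0.6   0.08  1.39  0.    1.67  1.19] F [-0.2 -0.3  0.1] T [ 0.05  0.03 -0.02] open 0.0399
[ 0.5443 -0.0539  0.3   ] shift(before turn) [ -22.4 -236.9    4.3] turn -0.081
```

>>> send_rows --targets '[[-1,[-3.7,-39.5,0],0],[-1,[-3.7,-39.5,0],0],[-1,[-3.7,-39.5,0],0],[-1,[-3.7,-39.5,0],0],[-1,[-3.7,-39.5,0],0],[-1,[-3.7,-39.5,0],0],[-1,[0,0,0],-0.081],[-1,[0,0,0],0]]'

```text
t: 21.85
tool_pos: [0.5423, -0.0514, 0.2981]
orientation: [-3.135, 0.203, 0.002]
force: [0.0, -0.9, -0.9]
opening: 0.0395
```

Run:
```python
from h import *
h=W((0.001,-.099,.3))
chain([((h[0],h[1],.175),pose[2])])
S=cam('side');crop(S,200,100,440,280,3,'s10.png')
```

```text
t 21.85 pos [ 0.5423 -0.0514  0.2981] yaw -0.129 tilt 0.0013 q [-0.19 -0.04  1.52 -0.    1.66  1.51] F [ 0.  -0.9 -0.9] T [0.01 0.01 0.07] open 0.0395
[ 0.5443 -0.0539  0.175 ] shift(before turn) [  2.4   2.2 123.1] turn 0.004
```

View pics/s10.png

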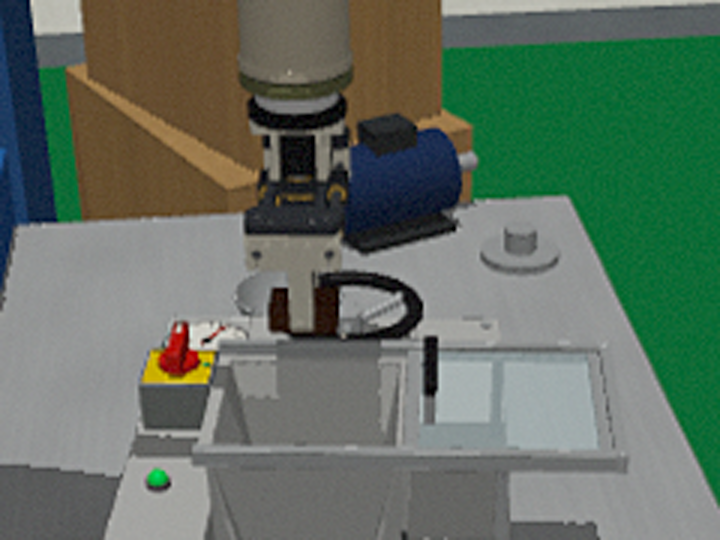

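>>> send_rows --targets '[[-1,[2,2,30],0],[-1,[0,0,35],0],[-1,[0,0,35],0],[-1,[0,0,18],0],[-1,[0,0,0],0],[0.2,[0,0,0],0],[0.2,[0,0,0],0],[0.2,[0,0,-20],0],[0.2,[0,0,-35],0],[0.2,[0,0,-35],0],[0.2,[0,0,-35],0],[0.2,[0,0,0],0]]'

```text
t: 23.1
tool_pos: [0.5473, -0.0556, 0.3149]
orientation: [3.133, -0.21, 0.02]
force: [-0.4, -0.5, 0.8]
opening: 0.0557
```

```bash
python3 bt.py
python3 - <<'E'
from h import *
chain([((.4257,-.2945,.31),.175),((.4257,-.2945,.005),None)])
E
```

```text
TOP
[ 0.4723 -0.5044] 62 yaw -0.001 [0.0061 0.1316] [483.9 296.5]
[ 0.4255 -0.2958] 221 yaw 0.209 [0.0373 0.0548] [416.2 311.9]
SIDE
[ 0.4263 -0.2936] 423 yaw 1.379 [0.0552 0.0575] [262.6 364.8]
t 23.20 pos [ 0.5455 -0.0552  0.3089] yaw -0.134 tilt 0.0051 q [-0.19 -0.03  1.5  -0.    1.68  1.51] F [-0.7 -0.3 -0. ] T [0.02 0.03 0.02] open 0.0557
t 23.20 pos [ 0.5455 -0.0552  0.3089] yaw -0.134 tilt 0.0051 q [-0.19 -0.03  1.5  -0.    1.68  1.51] F [-0.7 -0.3 -0. ] T [0.02 0.03 0.02] open 0.0557
[ 0.4257 -0.2945  0.31  ] shift(before turn) [-86.9 253.1  -1.4] turn -0.309
[ 0.4257 -0.2945  0.005 ] shift(before turn) [ -1.5  -0.6 305. ] turn 0.000
```

>>> send_rows --targets '[[0.5,[-12.4,36,0],0],[0.5,[-12.4,36,0],0],[0.5,[-12.4,36,0],0],[0.5,[-12.4,36,0],0],[0.5,[-12.4,36,0],0],[0.5,[-12.4,36,0],0],[0.5,[-12.4,36,0],0],[0.5,[0,0,30],-0.105],[0.5,[0,0,35],-0.105],[0.5,[0,0,35],-0.105],[0.5,[0,0,35],0],[0.5,[0,0,35],0]]'

```text
t: 24.4
tool_pos: [0.424, -0.2926, 0.1337]
orientation: [-3.128, -0.285, 0.002]
force: [-0.0, -0.1, 0.1]
opening: 0.0701
```

>>> send_rows --targets '[[0.5,[0,0,35],0],[0.5,[0,0,30],0],[0.5,[0,0,20],0],[0.5,[0,0,0],0],[0.5,[0,0,0],0]]'

```text
t: 24.9
tool_pos: [0.4243, -0.2927, 0.0507]
orientation: [-3.127, -0.285, 0.002]
force: [-0.1, -0.4, 0.1]
opening: 0.0698
```

Run:
```python
from h import *
chain([((.4257,-.2945,.005),.18)])
```

```text
t 24.90 pos [ 0.4243 -0.2927  0.0507] yaw 0.182 tilt 0.0017 q [-0.7   0.06  1.89 -0.    1.2   0.69] F [-0.1 -0.4  0.1] T [-0.   -0.02 -0.02] open 0.0698
[ 0.4257 -0.2945  0.005 ] shift(before turn) [ 1.1  2.1 45.7] turn 0.002
```

>>> send_rows --targets '[[0.5,[1,2,17],0],[0.5,[0,0,17],0],[0.5,[0,0,10.5],0],[0.5,[0,0,0],0],[-1,[0,0,0],0],[-1,[0,0,0],0],[-1,[0,0,0],0],[-1,[0,0,0],0],[-1,[0,0,0],0]]'

```text
t: 25.8
tool_pos: [0.4266, -0.2952, 0.0072]
orientation: [3.128, 0.285, 0.001]
force: [0.9, 0.4, 3.0]
opening: 0.0397
```

>>> send_rows --targets '[[-1,[0,0,-20],0],[-1,[0,0,-33],0],[-1,[0,0,-35],0],[-1,[0,0,-35],0],[-1,[0,0,-35],0],[-1,[0,0,-35],0],[-1,[0,0,-35],0],[-1,[0,0,-35],0],[-1,[0,0,-30],0],[-1,[0,0,0],0]]'

```text
t: 26.8
tool_pos: [0.4278, -0.2962, 0.3052]
orientation: [3.123, 0.285, 0.009]
force: [0.5, -0.8, 0.1]
opening: 0.0398
```

Run:
```python
from h import *
h=W((0.001,-.099,.3))
chain([((h[0],h[1],.3),pose[2])])
```

```text
t 26.80 pos [ 0.4278 -0.2962  0.3052] yaw 0.182 tilt 0.0083 q [-0.7  -0.11  1.58 -0.    1.67  0.68] F [ 0.5 -0.8  0.1] T [ 0.02 -0.03  0.02] open 0.0398
[ 0.5443 -0.0539  0.3   ] shift(before turn) [ 158.4 -217.3    4.6] turn 0.315
```

>>> send_rows --targets '[[-1,[22.6,-31,0],0],[-1,[22.6,-31,0],0],[-1,[22.6,-31,0],0],[-1,[22.6,-31,0],0],[-1,[22.6,-31,0],0],[-1,[22.6,-31,0],0],[-1,[22.6,-31,0],0],[-1,[0,0,0],0.105],[-1,[0,0,0],0.105],[-1,[0,0,0],0.105],[-1,[0,0,0],0]]'

```text
t: 27.9
tool_pos: [0.5422, -0.0526, 0.2983]
orientation: [-3.134, 0.211, 0.003]
force: [0.4, -1.1, -1.7]
opening: 0.0397
```

Run:
```python
from h import *
h=W((0.001,-.099,.3))
chain([((h[0],h[1],.175),pose[2])])
S=cam('side');crop(S,200,100,440,280,3,'s11.png')
```

```text
t 27.90 pos [ 0.5422 -0.0526  0.2983] yaw -0.135 tilt 0.0019 q [-0.19 -0.04  1.52 -0.    1.66  1.51] F [ 0.4 -1.1 -1.7] T [0.03 0.04 0.04] open 0.0397
[ 0.5443 -0.0539  0.175 ] shift(before turn) [  2.5   0.9 123.3] turn -0.001
```

View pics/s11.png

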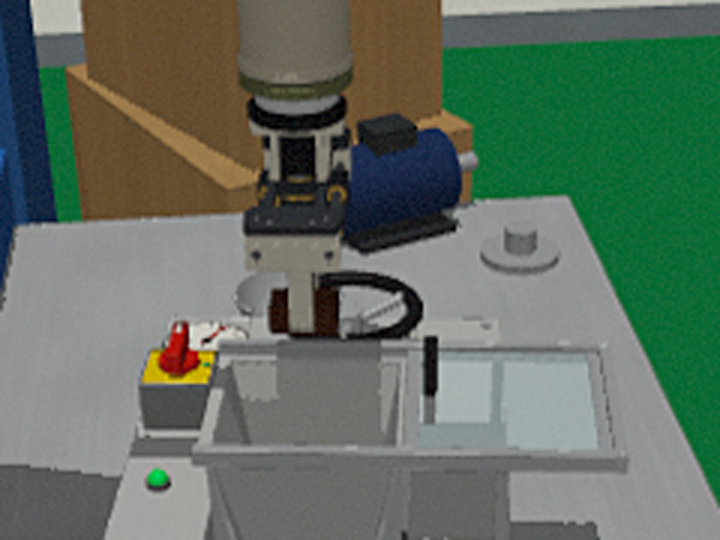

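>>> send_rows --targets '[[-1,[2,1,30],0],[-1,[0,0,35],0],[-1,[0,0,35],0],[-1,[0,0,14],0],[-1,[0,0,0],0],[0.2,[0,0,0],0],[0.2,[0,0,0],0],[0.2,[0,0,-20],0],[0.2,[0,0,-35],0],[0.2,[0,0,-35],0],[0.2,[0,0,-35],0],[0.2,[0,0,-35],0]]'

```text
t: 29.15
tool_pos: [0.5449, -0.0542, 0.3496]
orientation: [3.134, -0.208, 0.006]
force: [0.3, -0.3, 0.1]
opening: 0.0563
```

>>> send_rows --targets '[[0.2,[0,-40,0],-0.14],[0.2,[0,-40,0],-0.14],[0.2,[0,-40,0],-0.14],[0.2,[0,-40,0],-0.14],[0.2,[0,0,0],-0.14],[0.2,[0,0,0],-0.14],[-0.3,[0,0,0],-0.14],[-0.3,[0,0,0],-0.14],[-0.3,[0,0,0],-0.14],[-0.3,[0,0,0],-0.14],[-0.3,[0,0,0],-0.14]]'

```text
t: 30.25
tool_pos: [0.5329, 0.1035, 0.3481]
orientation: [2.388, 2.038, 0.005]
force: [-0.5, 0.2, 0.1]
opening: 0.0327
```

Run:
```python
from h import *
st()
T=cam('top');S=cam('side');cv2.imwrite('pics/t12.png',T['color'][:,:,::-1]);cv2.imwrite('pics/s12.png',S['color'][:,:,::-1]); crop(T,285,190,395,320,5,'t12c.png')
```

```text
t 30.25 pos [0.5329 0.1035 0.3481] yaw 1.413 tilt 0.0038 q [ 0.1  -0.04  1.43 -0.    1.75  0.26] F [-0.5  0.2  0.1] T [-0.06 -0.08  0.04] open 0.0327
```

View pics/t12.png

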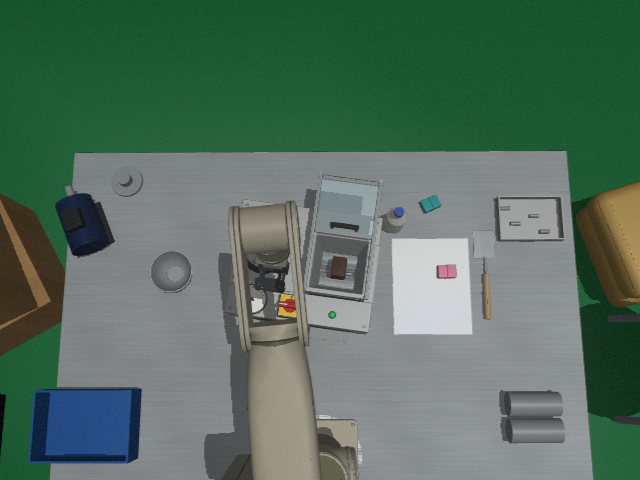

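View pics/t12c.png

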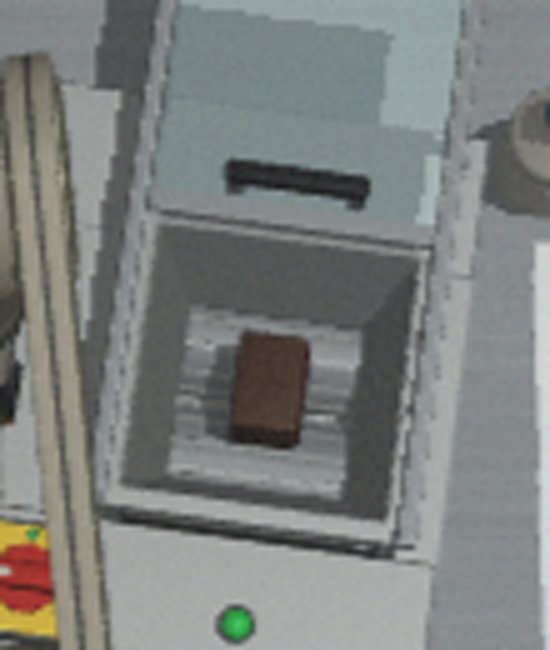

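View pics/s12.png

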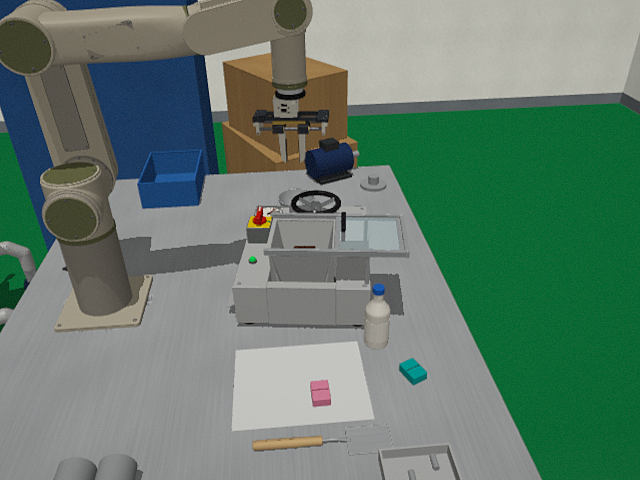

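Run:
```python
from h import *
T=cam('top');u=(285+297/5-.4,190+180/5-.4);print(C(plane(T,u,.262)))
b=W((.1035,-.0995,.24))
chain([((b[0],b[1],.35),pose[2]+np.pi/2),(b,None)])
```

```text
[ 0.09922178 -0.10220326  0.262     ]
t 30.40 pos [0.5328 0.1035 0.3475] yaw 1.404 tilt 0.0030 q [ 0.1  -0.04  1.44  0.    1.75  0.26] F [ 1.  -0.2  0.6] T [-0.1   0.01 -0.03] open 0.0328
[ 0.6458 -0.068   0.35  ] shift(before turn) [-150.3  139.9   -2.2] turn -0.034
[ 0.6458 -0.068   0.24  ] shift(before turn) [-1.0e-01 -3.0e-01  1.1e+02] turn 0.000
```

>>> send_rows --targets '[[-0.3,[-30,27.7,0],-0.01],[-0.3,[-30,27.7,0],-0.01],[-0.3,[-30,27.7,0],-0.014],[-0.3,[-30,27.7,0],0],[-0.3,[-30,27.7,0],0],[-0.3,[0,0,30],0],[-0.3,[0,0,30],0],[-0.3,[0,0,0],0]]'

```text
t: 31.2
tool_pos: [0.6459, -0.0651, 0.2806]
orientation: [-2.361, -2.063, 0.008]
force: [-1.0, 0.6, -1.2]
opening: 0.0326
```

Run:
```python
from h import *
b=W((.1025,-.0995,.24))
chain([(b,pose[2]+np.pi/2)])
S=cam('side');crop(S,225,130,425,280,4,'s13.png')
```

```text
t 31.20 pos [ 0.6459 -0.0651  0.2806] yaw 1.436 tilt 0.0078 q [-0.18  0.26  1.23  0.    1.66 -0.04] F [-1.   0.6 -1.2] T [-0.04 -0.03  0.03] open 0.0326
[ 0.6448 -0.0678  0.24  ] shift(before turn) [-2.9 -0.4 40.6] turn -0.001
```

View pics/s13.png

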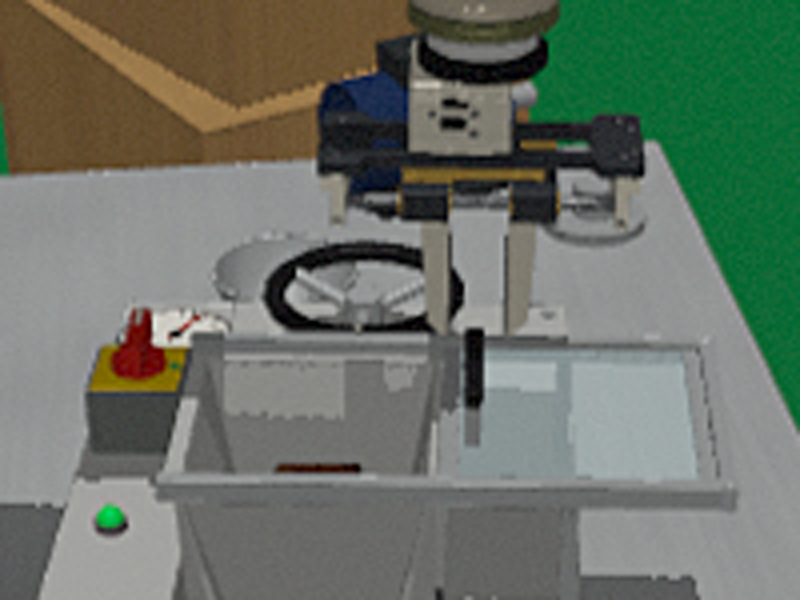

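Fingers straddle the bar (crop 440 / 515 around 474). Descend, grip, pull shut.

>>> send_rows --targets '[[-0.3,[-2.5,0,20],0],[-0.3,[0,0,18],0],[-0.3,[0,0,0],0],[-1,[0,0,0],0],[-1,[0,0,0],0],[-1,[0,0,0],0],[-1,[0,0,0],0]]' --newtons 20

```text
t: 31.95
tool_pos: [0.6441, -0.0668, 0.2502]
orientation: [-2.358, -2.069, 0.007]
force: [-25.0, 2.4, 13.2]
opening: 0.012
```

Run:
```python
from h import *
s,M=st();print(C(s['tool_pos']))
e=W((-.0635,-.0995,.2415)); chain([(e,None)])
```

```text
t 31.95 pos [ 0.6441 -0.0668  0.2502] yaw 1.441 tilt 0.0065 q [-0.18  0.26  1.29 -0.    1.6  -0.05] F [-25.    2.4  13.2] T [ 0.56  4.42 -0.13] open 0.0120
[ 0.10167737 -0.09856055  0.25021978]
t 31.95 pos [ 0.6441 -0.0668  0.2502] yaw 1.441 tilt 0.0065 q [-0.18  0.26  1.29 -0.    1.6  -0.05] F [-25.    2.4  13.2] T [ 0.56  4.42 -0.13] open 0.0120
[ 0.4803 -0.0458  0.2415] shift(before turn) [  -0.4 -165.1    9.8] turn 0.000
```

>>> send_rows --targets '[[-1,[0,-12,0],0],[-1,[0,-20,0],0],[-1,[0,-22,0],0],[-1,[0,-22,0],0],[-1,[0,-22,0],0],[-1,[0,-22,0],0],[-1,[0,-22,0],0],[-1,[0,-14,0],0],[-1,[0,-8,0],0],[-1,[0,0,0],0]]'

```text
t: 32.95
tool_pos: [0.4851, -0.0442, 0.2502]
orientation: [2.36, 2.073, 0.007]
force: [0.2, 9.4, 2.3]
opening: 0.0118
```

Run:
```python
from h import *
s,M=st();print(C(s['tool_pos']))
```

```text
t 32.95 pos [ 0.4851 -0.0442  0.2502] yaw 1.442 tilt 0.0046 q [-0.2  -0.19  1.75  0.    1.58 -0.07] F [0.2 9.4 2.3] T [ 1.57  0.18 -0.12] open 0.0118
[-0.0589421  -0.09729606  0.25015384]
```

>>> send_rows --targets '[[-1,[2,-3,0],0],[-1,[0,-3,0],0],[-1,[0,0,0],0]]'

```text
t: 33.25
tool_pos: [0.4807, -0.0435, 0.2501]
orientation: [2.358, 2.07, 0.006]
force: [3.7, 0.9, 7.0]
opening: 0.0112
```

Run:
```python
from h import *
s,M=st();print(C(s['tool_pos']))
```

```text
t 33.25 pos [ 0.4807 -0.0435  0.2501] yaw 1.441 tilt 0.0055 q [-0.2  -0.21  1.76  0.    1.58 -0.07] F [3.7 0.9 7. ] T [ 0.11 -0.61 -0.09] open 0.0112
[-0.06341127 -0.09716101  0.25012812]
```

>>> send_rows --targets '[[-1,[0,-3,0],0],[-1,[0,-2,0],0],[-1,[0,0,0],0]]'

```text
t: 33.55
tool_pos: [0.4805, -0.0435, 0.2501]
orientation: [2.352, 2.064, 0.017]
force: [34.3, -2.1, -10.1]
opening: 0.0116
```

Run:
```python
from h import *
s,M=st();print(C(s['tool_pos']))
S=cam('side');crop(S,225,130,425,280,4,'s14.png')
```

```text
t 33.55 pos [ 0.4805 -0.0435  0.2501] yaw 1.441 tilt 0.0164 q [-0.2  -0.22  1.77  0.    1.57 -0.07] F [ 34.3  -2.1 -10.1] T [-0.44 -5.93 -0.06] open 0.0116
[-0.06354782 -0.09715931  0.25012008]
```

View pics/s14.png

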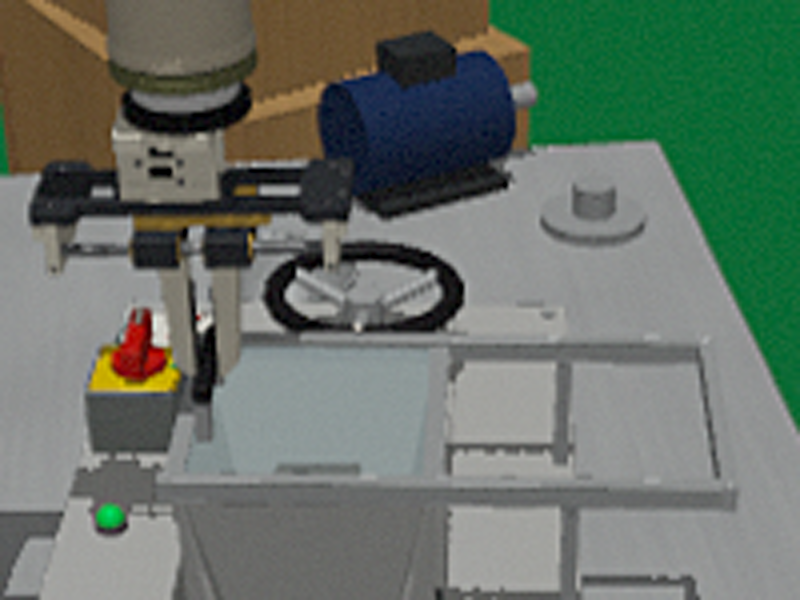

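>>> send_rows --targets '[[-1,[0,4,0],0],[-0.35,[0,0,0],0],[-0.35,[0,0,0],0],[-0.35,[0,0,-25],0],[-0.35,[0,0,-40],0],[-0.35,[0,0,-40],0],[-0.35,[0,0,0],0]]'

```text
t: 34.3
tool_pos: [0.4796, -0.0436, 0.3589]
orientation: [2.356, 2.068, 0.008]
force: [0.3, -0.3, -0.4]
opening: 0.0301
```

Run:
```python
from h import *
s,M=st();print(C(s['tool_pos']))
S=cam('side');crop(S,225,130,425,280,4,'s15.png')
A=cv2.imread('pics/sideA.png')
```

```text
t 34.30 pos [ 0.4796 -0.0436  0.3589] yaw 1.441 tilt 0.0086 q [-0.2  -0.21  1.57 -0.    1.78 -0.07] F [ 0.3 -0.3 -0.4] T [ 0.03 -0.12 -0.  ] open 0.0301
[-0.06446412 -0.09746158  0.35892353]
```

View pics/s15.png

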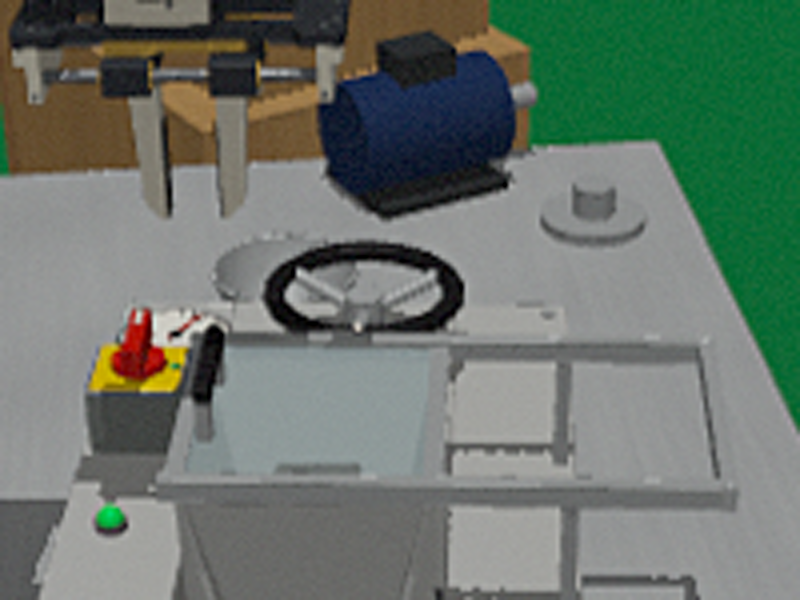

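Run:
```python
from h import *
wc=W((.0203,.1145,.19));print('wc',wc,(5.68+np.pi)%(2*np.pi)-np.pi)
th=5.68
P=wc+.065*np.array([np.cos(th),np.sin(th),0])
chain([((P[0],P[1],.36),th-np.pi/2),((P[0],P[1],.178),None)])
```

```text
wc [0.59176003 0.15518897 0.19      ] -0.6031853071795865
t 34.35 pos [ 0.479  -0.0435  0.3558] yaw 1.441 tilt 0.0051 q [-0.2  -0.21  1.57 -0.    1.77 -0.07] F [ 0.7 -0.   0.6] T [-0.04 -0.09  0.02] open 0.0304
[0.6453 0.1183 0.36  ] shift(before turn) [182.  143.9  -3.5] turn -2.669
[0.6453 0.1183 0.178 ] shift(before turn) [  0.3   0.9 182. ] turn 0.000
```

>>> send_rows --targets '[[-0.2,[30.3,24,0],0],[-0.2,[30.3,24,0],0],[-0.2,[30.3,24,0],0],[-0.2,[30.3,24,0],0],[-0.2,[30.3,24,0],0],[-0.2,[30.3,24,0],0],[-0.2,[0,0,0],-0.1405],[-0.2,[0,0,0],-0.1405],[-0.2,[0,0,0],-0.1405],[-0.2,[0,0,0],-0.1405],[-0.2,[0,0,0],-0.1405],[-0.2,[0,0,0],-0.1405]]'

```text
t: 35.55
tool_pos: [0.6437, 0.1182, 0.3503]
orientation: [-1.297, -2.858, 0.003]
force: [0.1, -0.8, -0.3]
opening: 0.0371
```

>>> send_rows --targets '[[-0.2,[0,0,0],-0.1405],[-0.2,[0,0,0],-0.1405],[-0.2,[0,0,0],-0.1405],[-0.2,[0,0,0],-0.1405],[-0.2,[0,0,0],-0.1405],[-0.2,[0,0,0],-0.1405],[-0.2,[0,0,0],-0.1405],[-0.2,[0,0,0],-0.1405],[-0.2,[0,0,0],-0.1405],[-0.2,[0,0,0],-0.1405],[-0.2,[0,0,0],-0.1405],[-0.2,[0,0,0],-0.1405]]'

```text
t: 36.75
tool_pos: [0.6437, 0.1182, 0.3504]
orientation: [1.271, -2.869, -0.001]
force: [0.3, 0.3, -0.0]
opening: 0.0372
```

Run:
```python
from h import *
im=cv2.imread('pics/top0.png');g=im.max(2);m=np.zeros_like(g);m[215:280,232:297]=(g[215:280,232:297]<60)
cs=max(cv2.findContours(m,0,1)[0],key=cv2.contourArea);e=cv2.fitEllipse(cs);print(e)
T=cam('top');p=plane(T,e[0],.19);print(p,C(p))
wc=W((.0203,.1145,.19));th=5.68
P=wc+.065*np.array([np.cos(th),np.sin(th),0])
chain([((P[0],P[1],.36),th-np.pi/2),((P[0],P[1],.178),None)])
S=cam('side');crop(S,225,130,425,280,4,'s16.png')
```

```text
((264.3315124511719, 248.36447143554688), (48.70549774169922, 49.662960052490234), 57.403263092041016)
[0.59194009 0.15376749 0.19      ] [0.02066726 0.11311503 0.19      ]
t 36.80 pos [0.6437 0.1181 0.3504] yaw -2.299 tilt 0.0035 q [ 0.1   0.27  1.09 -0.    1.78 -2.31] F [ 0.6  1.4 -0.2] T [ 0.12 -0.13  0.03] open 0.0374
[0.6453 0.1183 0.36  ] shift(before turn) [-1.2 -1.  -9.6] turn -0.125
[0.6453 0.1183 0.178 ] shift(before turn) [ -0.4  -0.5 182. ] turn 0.000
```

View pics/s16.png

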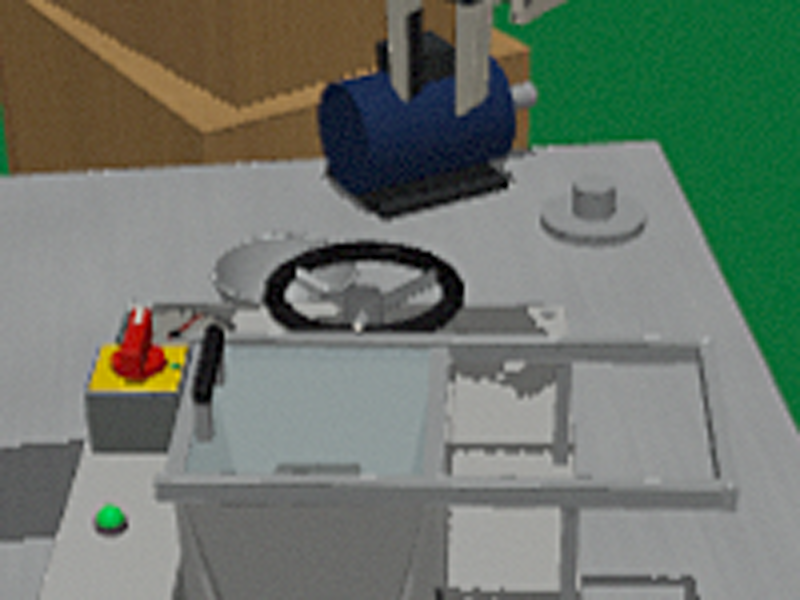

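Run:
```python
from h import *
wc=np.array([.5919,.1547,.19]);th=-.728
P=wc+.065*np.array([np.cos(th),np.sin(th),0])
chain([((P[0],P[1],.178),th-np.pi/2)])
```

```text
t 36.85 pos [0.6438 0.1182 0.3506] yaw -2.311 tilt 0.0032 q [ 0.1   0.27  1.09 -0.    1.78 -2.3 ] F [-0.4 -0.3 -1.3] T [ 0.11 -0.09 -0.07] open 0.0371
[0.6404 0.1115 0.178 ] shift(before turn) [  6.8  -2.4 172.6] turn -0.012
```

>>> send_rows --targets '[[-0.2,[6.8,-2.4,25],0],[-0.2,[0,0,30],0],[-0.2,[0,0,30],0],[-0.2,[0,0,25],0],[-0.2,[0,0,12],0],[-0.2,[0,0,0],0],[-0.2,[0,0,0],0]]'

```text
t: 37.55
tool_pos: [0.6419, 0.1117, 0.2314]
orientation: [-1.262, 2.877, -0.0]
force: [0.5, 0.3, 1.0]
opening: 0.037
```

Run:
```python
from h import *
wc=np.array([.5919,.1547,.19]);th=-.735
P=wc+.065*np.array([np.cos(th),np.sin(th),0])
chain([((P[0],P[1],.178),th-np.pi/2)])
S=cam('side');crop(S,260,130,380,220,6,'s17.png')
```

```text
t 37.55 pos [0.6419 0.1117 0.2314] yaw -2.315 tilt 0.0005 q [ 0.09  0.26  1.31 -0.    1.56 -2.3 ] F [0.5 0.3 1. ] T [ 0.08 -0.1   0.05] open 0.0370
[0.6401 0.1111 0.178 ] shift(before turn) [ 1.6  0.9 53.4] turn -0.009
```

View pics/s17.png

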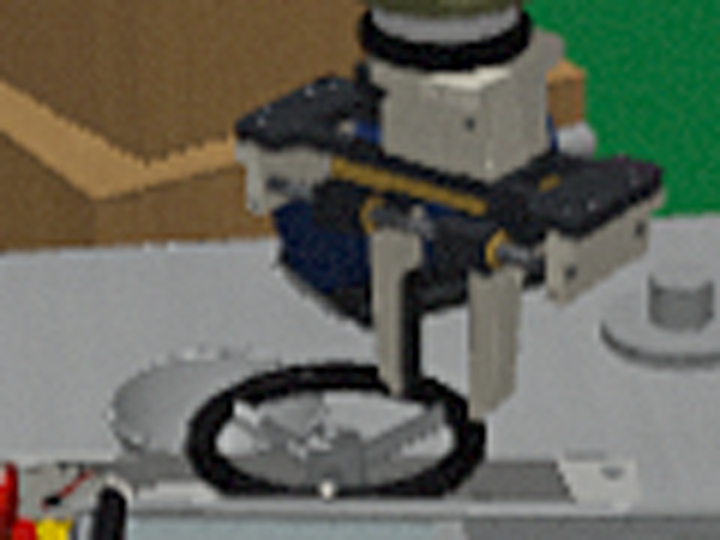

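>>> send_rows --targets '[[-0.2,[1,1,18],0],[-0.2,[0,0,18],0],[-0.2,[0,0,17],0],[-0.2,[0,0,0],0],[-1,[0,0,0],0],[-1,[0,0,0],0],[-1,[0,0,0],0],[-1,[0,0,0],0]]' --newtons 30

```text
t: 38.4
tool_pos: [0.6409, 0.112, 0.179]
orientation: [-1.263, 2.874, -0.0]
force: [-1.1, 0.2, 3.8]
opening: 0.0155
```

Run:
```python
from h import *
s,M=st();print('tool-frame force',M.T@s['force'],C(s['tool_pos']))
S=cam('side');crop(S,260,130,380,220,6,'s18.png')
```

```text
t 38.40 pos [0.6409 0.112  0.179 ] yaw -2.314 tilt 0.0020 q [ 0.09  0.28  1.39  0.    1.47 -2.3 ] F [-1.1  0.2  3.8] T [ 0.3   0.12 -0.29] open 0.0155
tool-frame force [ 0.55703925  0.92968554 -3.81932798] [0.07473475 0.07818917 0.17903255]
```

View pics/s18.png

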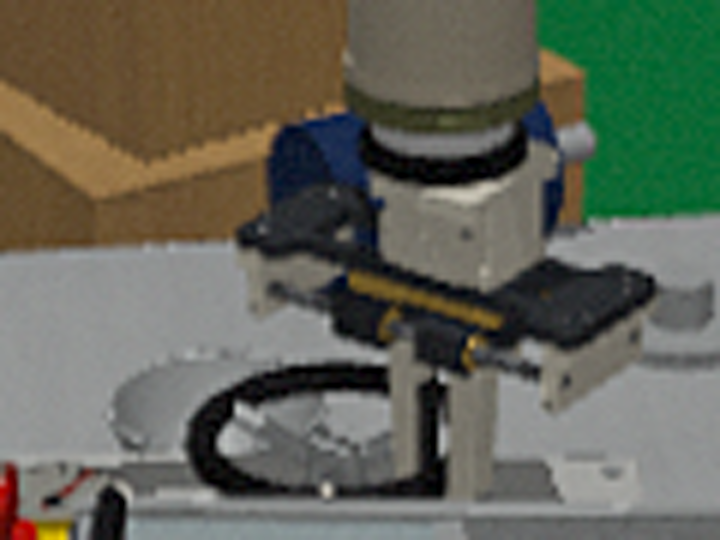

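>>> send_rows --targets '[[-1,[9.1,0.64,0],0.14],[-1,[9.1,0.64,0],0.14],[-1,[9.1,0.64,0],0.14],[-1,[9.1,0.64,0],0.14],[-1,[9.1,0.64,0],0.14],[-1,[9.1,0.64,0],0.14],[-1,[9.1,0.64,0],0.14],[-1,[9.1,0.64,0],0.14]]'

```text
t: 39.25
tool_pos: [0.5753, 0.0945, 0.1791]
orientation: [0.465, 3.102, 0.005]
force: [8.9, 7.4, -0.5]
opening: 0.0157
```

```bash
cat > wh.py <<'E'
from h import *
s,M=st();wc=np.array([.5919,.1547,.19]);d=s['tool_pos']-wc;f=M.T@s['force']
print('tool force',f.round(1),'r %.4f'%np.hypot(*d[:2]),'theta %.3f'%np.arctan2(d[1],d[0]),'yaw+pi/2 %.3f'%(((np.arctan2(M[1,0],M[0,0])+np.pi/2)+np.pi)%(2*np.pi)-np.pi))
E
python3 wh.py
python3 - <<'E'
from h import *
S=cam('side');crop(S,230,130,380,230,5,'s19.png')
E
```

```text
t 39.25 pos [0.5753 0.0945 0.1791] yaw 2.844 tilt 0.0061 q [ 0.07  0.1   1.59  0.    1.44 -1.2 ] F [ 8.9  7.4 -0.5] T [ 1.35 -1.74 -0.18] open 0.0157
tool force [-6.3  9.7  0.6] r 0.0625 theta -1.840 yaw+pi/2 -1.868
```

View pics/s19.png

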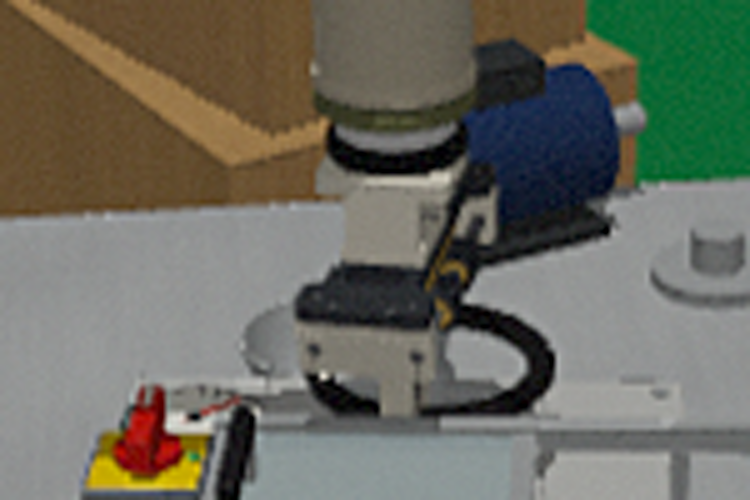

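>>> send_rows --targets '[[-1,[9.1,2.6,0],0.14],[-1,[9.1,0.64,0],0.14],[-1,[9.1,0.64,0],0.14],[-1,[9.1,0.64,0],0.14],[-1,[9.1,0.64,0],0.14],[-1,[9.1,0.64,0],0.14],[-1,[9.1,0.64,0],0.14],[-1,[9.1,0.64,0],0.14],[-1,[9.1,0.64,0],0.14],[-1,[9.1,0.64,0],0.14]]'

```text
t: 40.3
tool_pos: [0.5302, 0.1642, 0.1791]
orientation: [2.355, 2.071, 0.004]
force: [8.6, -6.9, 0.3]
opening: 0.0156
```

```bash
sed -i 's/.1547,.19/.157,.19/' wh.py; python3 wh.py
```

```text
t 40.30 pos [0.5302 0.1642 0.1791] yaw 1.443 tilt 0.0057 q [ 0.21  0.03  1.67 -0.    1.44  0.34] F [ 8.6 -6.9  0.3] T [-1.39 -1.71 -0.08] open 0.0156
tool force [-5.7  9.4 -0.3] r 0.0621 theta 3.025 yaw+pi/2 3.014
```

>>> send_rows --targets '[[-1,[9.1,2.6,0],0.14],[-1,[9.1,0.64,0],0.14],[-1,[9.1,0.64,0],0.14],[-1,[9.1,0.64,0],0.14],[-1,[9.1,0.64,0],0.14],[-1,[9.1,0.64,0],0.14],[-1,[9.1,0.64,0],0.14],[-1,[9.1,0.64,0],0.14]]'

```text
t: 41.1
tool_pos: [0.5741, 0.2173, 0.179]
orientation: [3.098, 0.505, 0.0]
force: [-5.1, -11.2, 8.4]
opening: 0.0157
```

```bash
python3 wh.py
```

```text
t 41.10 pos [0.5741 0.2173 0.179 ] yaw 0.323 tilt 0.0032 q [ 0.28  0.19  1.5  -0.    1.46  1.53] F [ -5.1 -11.2   8.4] T [-2.02  0.73 -0.21] open 0.0157
tool force [-8.4  9.  -8.4] r 0.0628 theta 1.857 yaw+pi/2 1.894
```

>>> send_rows --targets '[[-1,[9.1,2.6,0],0.14],[-1,[9.1,0.64,0],0.14],[-1,[9.1,0.64,0],0.14],[-1,[9.1,0.64,0],0.14],[-1,[9.1,0.64,0],0.14],[-1,[9.1,0.64,0],0.14],[-1,[9.1,0.64,0],0.14],[-1,[0,0,0],0]]'

```text
t: 41.9
tool_pos: [0.6348, 0.2059, 0.179]
orientation: [2.972, -1.012, -0.001]
force: [-8.0, -6.6, 9.3]
opening: 0.0158
```

```bash
python3 wh.py
```

```text
t 41.90 pos [0.6348 0.2059 0.179 ] yaw -0.657 tilt 0.0019 q [ 0.24  0.33  1.33 -0.    1.48  2.47] F [-8.  -6.6  9.3] T [-0.9   1.42 -0.39] open 0.0158
tool force [-2.3 10.2 -9.3] r 0.0650 theta 0.851 yaw+pi/2 0.914
```

>>> send_rows --targets '[[-1,[0,1.5,0],0],[-0.3,[0,0,0],0],[-0.2,[0,0,0],0],[-0.2,[0,0,-20],0],[-0.2,[0,0,-35],0],[-0.2,[0,0,-35],0],[-0.2,[0,0,-35],0],[-0.2,[0,0,-35],0]]'

```text
t: 42.7
tool_pos: [0.6337, 0.2062, 0.3386]
orientation: [2.977, -1.003, -0.001]
force: [0.1, 0.0, -0.9]
opening: 0.0373
```

Run:
```python
from h import *
st()
S=cam('side');T=cam('top');crop(S,230,170,380,270,5,'s20.png');crop(T,215,165,415,345,4,'t20.png')
```

```text
t 42.70 pos [0.6337 0.2062 0.3386] yaw -0.650 tilt 0.0006 q [ 0.24  0.3   1.08 -0.    1.76  2.46] F [ 0.1  0.  -0.9] T [ 0.04 -0.01 -0.01] open 0.0373
```

View pics/s20.png

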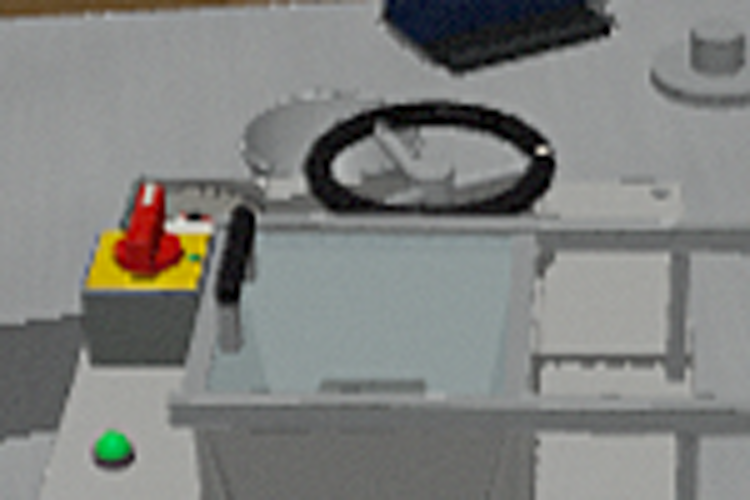

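View pics/t20.png

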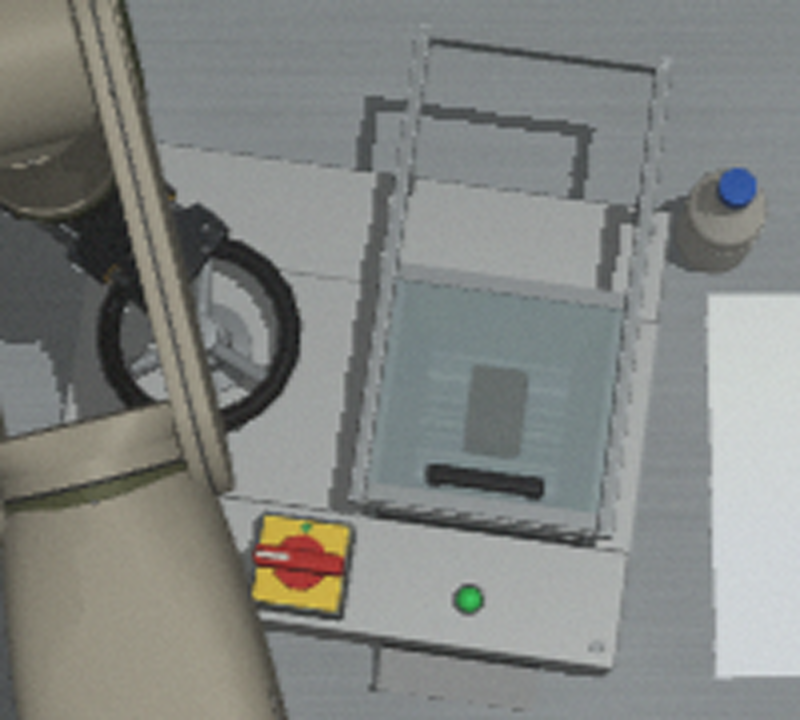

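Run:
```python
from h import *
S=cam('side')
P0=C(plane(S,(225+358/4-.4,180+128/4-.4),.197))
P=C(plane(S,(230+542/5-.4,170+150/5-.4),.197));
for p in (P0,P):
    d=p[:2]-np.array([.0206,.1135]);print(p,np.hypot(*d),'cw angle',(-np.arctan2(d[1],d[0]))%(2*np.pi))
```

```text
[0.020563   0.05588175 0.197     ] 0.05761826181866988 cw angle 1.5714384241151613
[0.08609522 0.12738369 0.197     ] 0.06695058374492201 cw angle 6.074297278371633
```

Run:
```python
from h import *
wc=np.array([.592,.1565,.19]);th=1.35
P=wc+.064*np.array([np.cos(th),np.sin(th),0])
chain([((P[0],P[1],.34),th-np.pi/2),((P[0],P[1],.18),None)])
```

```text
t 42.85 pos [0.6352 0.2066 0.3414] yaw -0.650 tilt 0.0062 q [ 0.24  0.3   1.07 -0.    1.76  2.46] F [ 0.2  0.1 -0.9] T [ 0.06  0.   -0.03] open 0.0374
[0.606  0.2189 0.34  ] shift(before turn) [-30.7   7.9   1.2] turn -0.429
[0.606  0.2189 0.18  ] shift(before turn) [ -0.9   0.4 160. ] turn 0.000
```

>>> send_rows --targets '[[-0.2,[-31,8,0],0],[-0.2,[0,0,0],-0.14],[-0.2,[0,0,0],-0.145],[-0.2,[0,0,0],-0.144],[-0.2,[0,0,30],0],[-0.2,[0,0,35],0],[-0.2,[0,0,35],0],[-0.2,[0,0,0],0],[-0.2,[0,0,0],0]]'

```text
t: 43.75
tool_pos: [0.6035, 0.2184, 0.2364]
orientation: [3.121, -0.347, -0.005]
force: [-0.1, 0.4, 0.4]
opening: 0.0371
```

Run:
```python
from h import *
wc=np.array([.592,.1565,.19]);th=1.35
P=wc+.064*np.array([np.cos(th),np.sin(th),0])
chain([((P[0],P[1],.18),th-np.pi/2)])
```

```text
t 43.75 pos [0.6035 0.2184 0.2364] yaw -0.221 tilt 0.0034 q [ 0.27  0.24  1.33 -0.    1.57  2.06] F [-0.1  0.4  0.4] T [0.05 0.01 0.01] open 0.0371
[0.606  0.2189 0.18  ] shift(before turn) [ 2.5 -1.2 56.4] turn -0.000
```

>>> send_rows --targets '[[-0.2,[1,-1,19],0],[-0.2,[0,0,19],0],[-0.2,[0,0,17],0],[-0.2,[0,0,0],0],[-1,[0,0,0],0],[-1,[0,0,0],0],[-1,[0,0,0],0],[-1,[0,0,0],0]]'

```text
t: 44.55
tool_pos: [0.6064, 0.2192, 0.1842]
orientation: [-3.122, 0.347, -0.003]
force: [-0.3, -2.5, 4.9]
opening: 0.0156
```

```bash
python3 wh.py
```

```text
t 44.55 pos [0.6064 0.2192 0.1842] yaw -0.221 tilt 0.0022 q [ 0.27  0.27  1.4  -0.    1.48  2.06] F [-0.3 -2.5  4.9] T [-0.42  0.18  0.2 ] open 0.0156
tool force [ 0.3  2.6 -4.9] r 0.0639 theta 1.342 yaw+pi/2 1.350
```

Turn about 0.37 rad more.

>>> send_rows --targets '[[-1,[8.1,1,0],0.125],[-1,[8.1,1,0],0.125],[-1,[8.1,1,0],0.125],[-1,[0,0,0],0],[-0.3,[0,0,0],0],[-0.2,[0,0,0],0],[-0.2,[0,0,-20],0],[-0.2,[0,0,-35],0],[-0.2,[0,0,-35],0],[-0.2,[0,0,-35],0],[-0.2,[0,0,-35],0]]'

```text
t: 45.65
tool_pos: [0.6269, 0.2083, 0.344]
orientation: [3.003, -0.922, -0.001]
force: [0.5, -1.2, 0.5]
opening: 0.0372
```

>>> send_rows --targets '[[-0.35,[-40,0,0],0],[-0.35,[-40,0,0],-0.14],[-0.35,[-40,0,0],-0.14],[-0.35,[-40,0,0],-0.14],[-0.35,[0,0,0],-0.14],[-0.35,[0,40,0],-0.14],[-0.35,[0,40,0],-0.14],[-0.35,[0,40,0],-0.14],[-0.35,[0,40,0],-0.14],[-0.35,[0,0,0],0]]'

```text
t: 46.65
tool_pos: [0.5153, 0.1237, 0.3425]
orientation: [3.032, 0.816, -0.001]
force: [-0.0, -0.5, -0.7]
opening: 0.0301
```

Run:
```python
from h import *
st()
S=cam('side');T=cam('top');crop(S,230,170,380,270,5,'s21.png');crop(T,215,165,415,345,4,'t21.png')
```

```text
t 46.65 pos [0.5153 0.1237 0.3425] yaw 0.526 tilt 0.0016 q [ 0.14 -0.08  1.48 -0.    1.74  1.18] F [-0.  -0.5 -0.7] T [ 0.02 -0.07 -0.02] open 0.0301
```

View pics/s21.png

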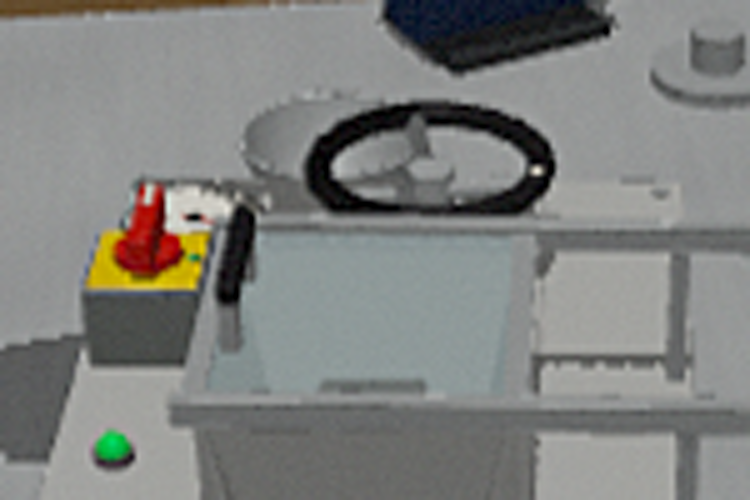

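View pics/t21.png

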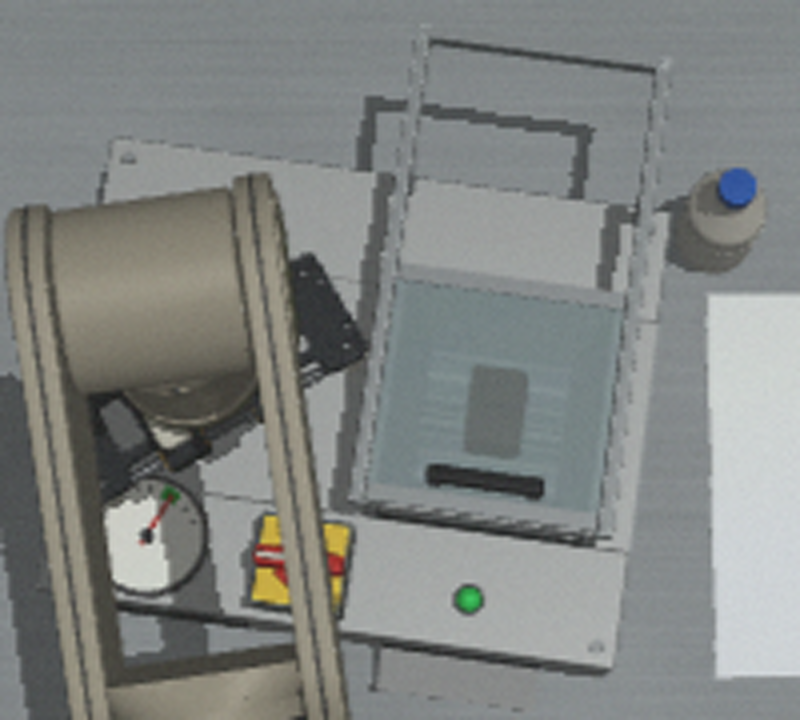

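Run:
```python
from h import *
S=cam('side');T=cam('top')
P=C(plane(S,(230+537/5-.4,170+171/5-.4),.197));d=P[:2]-np.array([.0206,.1135]);print(P,(-np.arctan2(d[1],d[0]))%(2*np.pi)+0)
t=lambda x,y:(215+x/4-.375,165+y/4-.375)
a=C(plane(T,t(147,537),.14));b=C(plane(T,t(172,495),.14));v=(b-a)[:2];print('needle',np.arctan2(v[0],v[1]))
crop(T,230,275,275,320,12,'dial.png')
iso=W((-.129,.0215,.19))
chain([((iso[0],iso[1],.343),pose[2]+np.pi/2),(iso,None)])
```

```text
[0.08352476 0.1019355  0.197     ] 0.18175479316353504
needle 1.959581234153795
t 46.85 pos [0.5142 0.1285 0.3426] yaw 0.522 tilt 0.0006 q [ 0.15 -0.08  1.48  0.    1.74  1.2 ] F [ 0.1 -0.1 -0.4] T [-0.   -0.04 -0.01] open 0.0305
[0.4314 0.0828 0.343 ] shift(before turn) [-94.5  -1.7  -0.4] turn -0.916
[0.4314 0.0828 0.19  ] shift(before turn) [-1.00e-01  1.00e-01  1.53e+02] turn 0.000
```

View pics/dial.png

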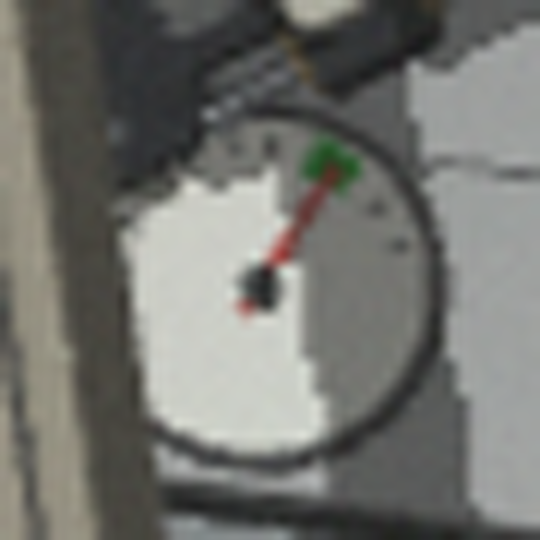

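>>> send_rows --targets '[[-0.35,[-32,0,0],0],[-0.35,[-32,-1,0],0],[-0.35,[-30.5,-1,0],0],[-0.35,[0,0,0],-0.13],[-0.35,[0,0,0],-0.131],[-0.35,[0,0,0],-0.131],[-0.35,[0,0,0],-0.131],[-0.35,[0,0,0],-0.131],[-0.35,[0,0,0],-0.131],[-0.35,[0,0,0],-0.131],[-0.35,[0,0,30],0],[-0.35,[0,0,30],0]]'

```text
t: 48.05
tool_pos: [0.4321, 0.0836, 0.283]
orientation: [2.36, 2.071, 0.004]
force: [-0.4, -0.6, -1.0]
opening: 0.0303
```

>>> send_rows --targets '[[-0.35,[0,0,30],0],[-0.35,[0,0,0],0],[-0.35,[0,0,0],0]]'

```text
t: 48.35
tool_pos: [0.4313, 0.0831, 0.2531]
orientation: [-2.361, -2.072, 0.001]
force: [0.1, 0.0, 0.1]
opening: 0.0301
```

Run:
```python
from h import *
iso=W((-.129,.0215,.191))
chain([(iso,pose[2]+np.pi/2)])
S=cam('side');crop(S,225,130,375,230,5,'s22.png')
```

```text
t 48.35 pos [0.4313 0.0831 0.2531] yaw 1.441 tilt 0.0007 q [ 0.07 -0.33  1.85  0.    1.62  0.2 ] F [0.1 0.  0.1] T [-0.07 -0.15  0.01] open 0.0301
[0.4314 0.0828 0.191 ] shift(before turn) [-0.2  0.2 62.1] turn 0.003
```

View pics/s22.png

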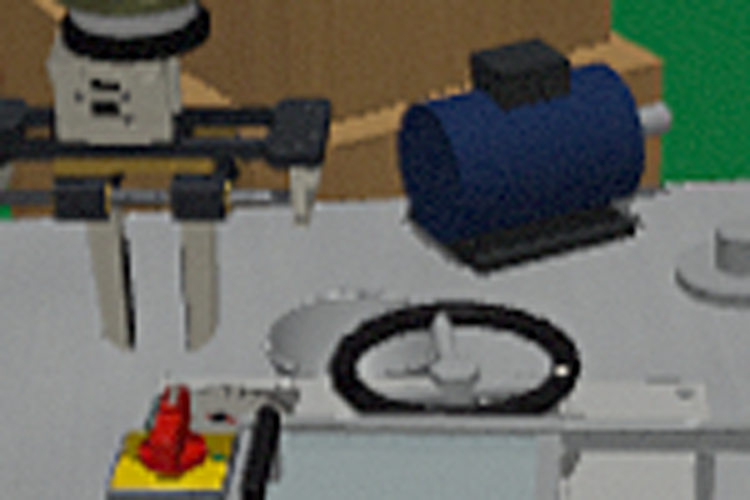

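>>> send_rows --targets '[[-0.35,[0,0,20],0],[-0.35,[0,0,22],0],[-0.35,[0,0,20],0],[-0.35,[0,0,0],0],[-1,[0,0,0],0],[-1,[0,0,0],0],[-1,[0,0,0],0]]' --newtons 25

```text
t: 49.1
tool_pos: [0.432, 0.0824, 0.1921]
orientation: [2.362, 2.071, 0.001]
force: [-0.4, 0.4, 1.8]
opening: 0.0135
```

Run:
```python
from h import *
s,M=st();print(M.T@s['force'])
```

```text
t 49.10 pos [0.432  0.0824 0.1921] yaw 1.440 tilt 0.0009 q [ 0.07 -0.31  1.95  0.    1.5   0.2 ] F [-0.4  0.4  1.8] T [ 0.01  0.27 -0.06] open 0.0135
[ 0.3170134  -0.42670998 -1.80745302]
```

>>> send_rows --targets '[[-1,[0,0,0],0.14],[-1,[0,0,0],0.14],[-1,[0,0,0],0.14],[-1,[0,0,0],0.14],[-1,[0,0,0],0.14],[-1,[0,0,0],0.14],[-1,[0,0,0],0.14],[-1,[0,0,0],0.14],[-1,[0,0,0],0.14],[-1,[0,0,0],0.14],[-1,[0,0,0],0.15],[-1,[0,0,0],0]]'

```text
t: 50.3
tool_pos: [0.4314, 0.0832, 0.1921]
orientation: [-3.135, 0.181, 0.001]
force: [-6.3, 5.2, 8.6]
opening: 0.0137
```

>>> send_rows --targets '[[-0.35,[0,0,0],0],[-0.35,[0,0,0],0],[-0.35,[0,0,-20],0],[-0.35,[0,0,-40],0],[-0.35,[0,0,-40],0],[-0.35,[0,0,-40],0],[-0.35,[0,0,-30],0],[-0.35,[0,0,0],0]]'

```text
t: 51.1
tool_pos: [0.4335, 0.0821, 0.366]
orientation: [-3.136, 0.173, -0.013]
force: [-0.1, 0.7, 0.4]
opening: 0.0301
```

Run:
```python
from h import *
st()
S=cam('side');crop(S,200,130,400,280,4,'s23.png')
```

```text
t 51.10 pos [0.4335 0.0821 0.366 ] yaw -0.110 tilt 0.0084 q [ 0.07 -0.32  1.65 -0.    1.81  1.75] F [-0.1  0.7  0.4] T [ 0.01  0.02 -0.02] open 0.0301
```

View pics/s23.png

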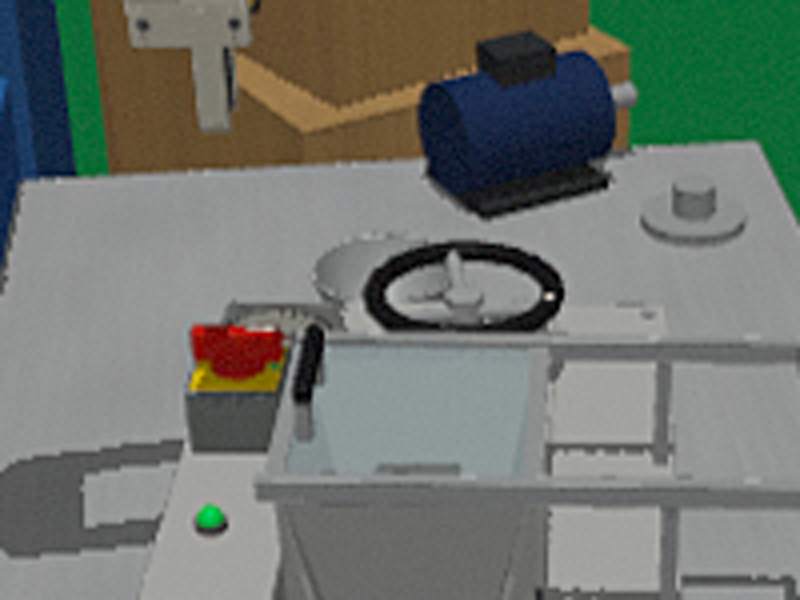

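>>> send_rows --targets '[[-0.35,[0,40,0],0],[-0.35,[0,40,0],0],[-0.35,[0,40,0],0],[-0.35,[0,40,0],0],[-0.35,[0,40,0],0],[-0.35,[0,40,0],0],[-0.35,[0,40,0],0],[-0.35,[0,40,0],0],[-0.35,[-10,40,0],0],[-0.35,[-10,40,0],0],[-0.35,[0,40,0],0],[-0.35,[0,0,0],0]]'

```text
t: 52.35
tool_pos: [0.3614, -0.3563, 0.3575]
orientation: [-3.134, 0.18, 0.006]
force: [0.2, 0.1, 0.0]
opening: 0.0301
```

Run:
```python
from h import *
st()
S=cam('side');T=cam('top');crop(T,215,165,415,345,4,'t24.png');cv2.imwrite('pics/s24.png',S['color'][:,:,::-1]);cv2.imwrite('pics/t24f.png',T['color'][:,:,::-1])
```

```text
t 52.35 pos [ 0.3614 -0.3563  0.3575] yaw -0.115 tilt 0.0043 q [-0.88 -0.13  1.5  -0.    1.78  0.81] F [0.2 0.1 0. ] T [0.03 0.08 0.03] open 0.0301
```

View pics/t24.png

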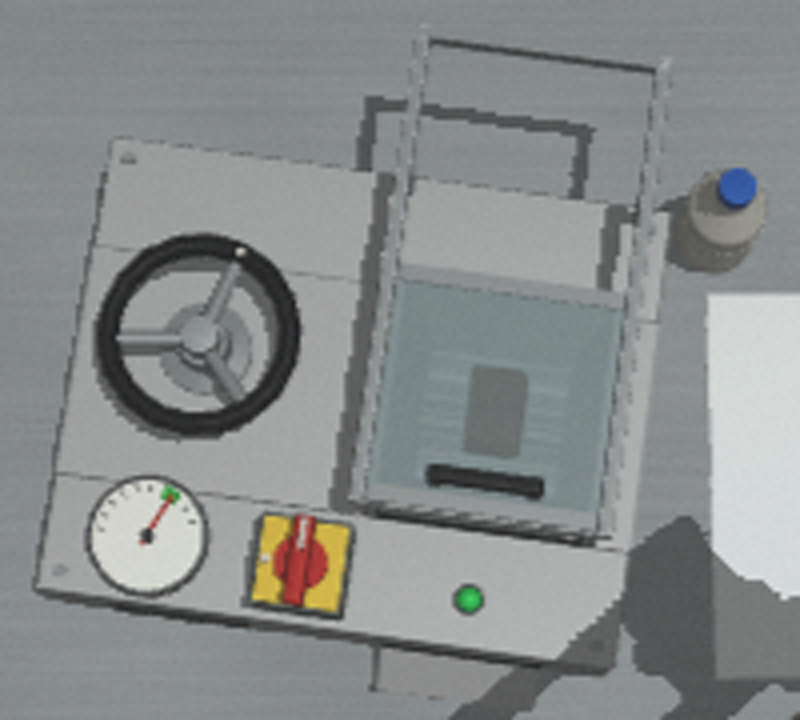

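View pics/t24f.png

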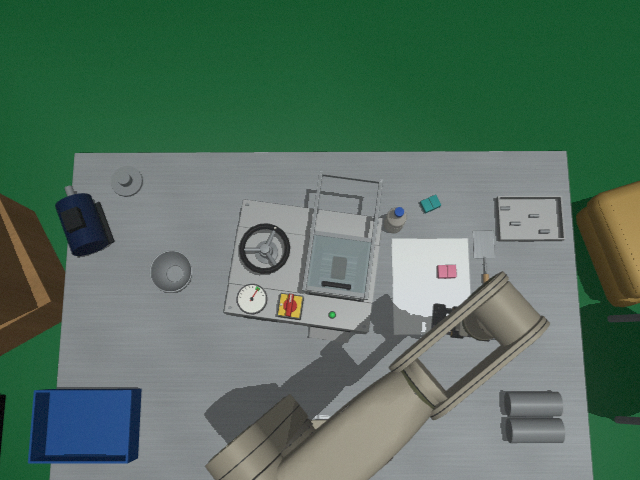

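View pics/s24.png

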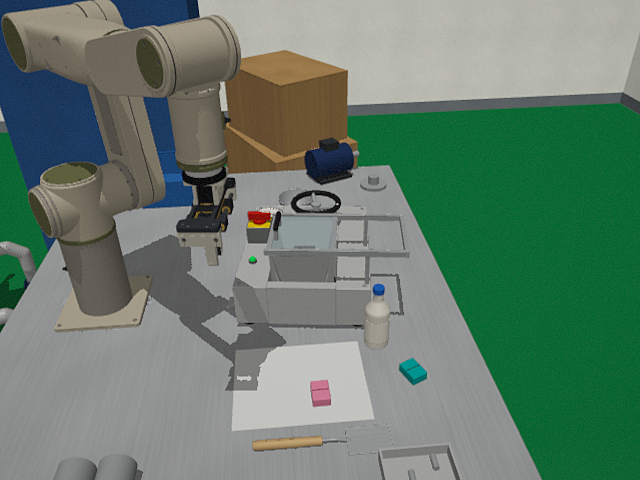

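```bash
python3 -c "
from plant import ticket
print(ticket.close_job())"
```

```text
the job is handed in; nothing more can be done
None
```

The crusher is charged and the job is handed in at about 52 s of the 210 s allowed. I did the steps in the order asked:
1. Turned the isolator off.
2. Slid the guard open to its stop.
3. Put all three cocoa blocks in the hopper.
4. Pulled the guard shut to its stop.
5. Wound the handwheel clockwise.
6. Turned the isolator back on.

**Last checks, from pictures with the arm clear:**
- **Isolator:** the pointer is back at "on", as at the start.
- **Guard:** it is fully shut. It met a hard stop at about 34 N when closing, and the pull bar is within half a pixel of its start position.
- **Gap needle:** it stands in the middle of the green band at about 1.96 rad, which puts the wheel near 6.5.
- **Blocks:** no dark blocks are left on the bench. I saw the top one through the guard. The other two are underneath it, below the rim.
- **Left alone:** the bottle, bowl, scraper, and the pink and turquoise look-alikes are all where they were.

**Disagreements:**
- **Camera against contact:** camera positions on the crusher were 2–3 mm off in y from what the gripper felt, so I corrected by force.
- **Handwheel:** after the first turn, the wheel read only 6.07 to 6.2, near the band's lower edge. I regripped and wound it about 0.37 rad further.

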